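# Turn the pliers against the vise and hang them on the rail

## Robot

A 7-joint arm with a two-finger parallel gripper is mounted at the origin on the work surface. World frame = base frame: x ahead of the robot, y to its left, z up, the work surface at z = 0. Lengths are in m, angles in rad, forces in N, time in s.
With the tool pointing down it reaches from about 0.35 to 0.9 m from the base axis. Payload 7.2 kg.
Tool frame: the origin (TCP) lies between the finger pads; the fingertips stand 8 mm ahead of it and the grasp point (between the pads) lies 11 mm behind it (arm.tips_ahead is the distance from the TCP to the fingertips, in m); z points along the fingers, x is the direction in which the jaws open and shut, and the axes are right-handed (so a half turn about z gives the same grasp; the last joint's range is limited). The gripper opens to 85 mm and grips with 20 to 120 N. Pads are 22 mm wide; open, the fingers measure 114 mm over their backs; the gripper's body (76 mm by 85 mm) begins 54 mm behind the grasp point. The pads swing forward as they close: fully open they stand 13 mm farther back than shut.
Start: joints at [1.118, 0.411, -0.013, 1.596, 0.006, 1.134, -0.082], TCP at [0.235, -0.579, 0.239] pointing down, gripper open.
Joint ranges: [-2.95, 2.95], [-0.29, 1.99], [-1.47, 1.44], [0.14, 2.54], [-1.03, 4.17], [0.13, 1.85], [-2.86, 2.86]. Speed limits (rad/s): [2.39, 2.39, 3.01, 3.01, 3.14, 3.14, 3.14].

## Interface

Orientations are given as [roll, pitch, yaw] about the fixed x, y, z axes, in that order (R = Rz(yaw) Ry(pitch) Rx(roll)).
In Python, from bench import sensors, eyes, arm gives the robot as it stands.
- The arm moves only by the tool step_arm, never from a script. Its argument "steps" is a list of rows, each an object with "offset": the shift along the tool's x, y, z in cm, a list of three; "delta_rot": the turn, a rotation vector about the tool's x, y, z in rad, a list of three; "gripper": the gripper command: -1 is shut, 1 is fully open, values between are in proportion. In form: [{"offset": [tx, ty, tz], "delta_rot": [rx, ry, rz], "gripper": gripper}, ...]. A call has exactly 5 rows; each row shifts and turns the commanded pose from where the row before left it, along the tool's axes as they then stand; what a row does not reach is not made up. A row lasts 1/12 s, in which the tool goes at most 41.7 mm and 7.16 degrees, less where a joint would pass 70% of its speed; a pose out of reach is approached as far as the arm can. A call with a gripper value outside its range is refused whole. The fingers move at their own pace and stop on an object; "squeeze" is the grip in N (left out, the last holds). Time passes only in rows, so rows that do not move let the fingers close, or fill a call up. It gives the time, the measured TCP pose, the force and the opening at its end, in the units of the state.
- sensors.read_state(): the state, without advancing time (a new reading comes with each control period).
- eyes.get_image(name): name is "side" or "top"; returns a dict with "color" (480x640x3 uint8, red, green, blue), "depth" (480x640 float32, m along the optical axis (not along the pixel's ray), 0 where there is no reading), "mtx" (3x3 intrinsics, pixels), "R" (3x3) and "t" (3): a world point X has camera coordinates R X + t. Camera axes: x right, y down, z forward; pixel columns grow to the right and rows downward; lengths in m; the calibration is good to about 2 mm. A picture is of the moment at which its call begins.
- arm.close_job(): hands the job in, once; it reports no verdict.
Trained networks look in a picture, given as the dict that the camera call returned (one of the last four; its "shot" number tells which), for a name from the list of things; names that differ only in an ending like _2 or _b are one class to them, and where a whole thing is asked for, a point or a joint stands for the part that bears it (a point fixed in the world has none). Each returns a list of dicts, best first, with "conf" (0 to 1); they miss things now and then, are a little off and sometimes report something else, mostly with a low value. They report only what shows in the picture. A call takes as long as a camera call. They do not tell look-alikes from the thing itself.
- eyes.trace(picture, label): "mask" (480x640 bool, what is visible of it) and "xy" ([column, row] in pixels, amid what is visible of it).
- eyes.pinpoint(picture, label): "xy" ([column, row] in pixels: a listed point, or the origin of a listed thing).
The state is a dict: "time_s": time; "joint_positions": joint angles; "qd": joint speeds; "joint_torque": joint torques, N m; "tcp_pos": TCP position; "ee_rot": TCP orientation; "contact_force": force on the tool from outside, world axes, zero at the start; "wrist_torque": the same for the moment, N m; "width": finger opening in m.
Only numpy, scipy, OpenCV 4.12 (cv2) and the standard library are available. Lean on these libraries where they do the work, as an engineer would, in place of code of your own. Each camera call takes 0.05 s, during which the arm holds its last target.

## Task

Pick the round-nose pliers up off the bench from above and push them against the back of the bench vise so that they swing round in your fingers; keep pushing until they stand upright there, jaws up and handles down. Then hang them astride the free middle part of the rack's steel rail, one handle on each side, and let go. Leave the two pairs already hanging there, the mallet and the jar where they are.

Things in the scene. Friction and masses are not known exactly. Their poses are not given: they have to be found in the camera images.
- pliers_joint (a point): Loose rigid round-nose pliers, 158 mm long, 12 mm thick, 100 to 200 g, flat on the bench. Point: centre of the joint, half-way through (6 mm up at the start). x to the jaws (slim cones, end 46 mm ahead), y across, the way the handles spread, z normal to the flat face. Joint: steel block 26 mm wide in y, flat sides, from x = +12 to -16 mm: grasp it there, across y.
- pliers_crotch (a point): Point of the pliers 16 mm behind the joint point (its -x), mid thickness, on the flat back of the joint block between the handles: this rests on the rail when they hang. Axes as pliers_joint. Handles: inner gap 12 mm here, 30 mm at 46 mm and 35 mm at their black ends 112 mm behind the joint point, there 55 mm over all. Centre of mass 40 mm behind the joint point.
- vise_edge (a point): Grey cast bench vise, bolted down. Point: middle of the top edge, 135 mm up, of the flat upright back face of its fixed jaw, which looks towards the robot. x level, into the vise, normal to that face (screw and handle on the far side); y along the edge; z up. Face 94 mm wide down to 85 mm up, below that 64 mm wide; a round foot 14 mm high stands out 4 mm.
- rail_mid (a point): Fixed wooden pliers rack with one round steel rail, 8 mm thick. Point: middle of the rail, on its centre line, 135 mm up. y along the rail, x level across it, z up. End posts 130 mm to either side (50 mm deep, 156 mm high); baseboard 85 x 300 mm, 16 mm high. Hung pliers have their joint point 20 mm above this line and the handle ends 92 mm below it.
- hung_a_joint (a point): Centre of the joint of a pair of flat-nose pliers of the same size already hanging on the rail, 85 to 110 mm from the middle of the rail on the -y side of rail_mid. z points up to its jaws (46 mm above this point). Leave alone.
- hung_b_joint (a point): The same for the other hanging pair, 85 to 110 mm from the middle on the +y side of rail_mid. Leave alone.
- mallet: Wooden mallet lying on the bench, head 48 mm across and 75 mm long at this origin, handle 210 mm to its -x. Leave alone.
- jar: Amber glass jar with a steel lid, 64 mm across, 70 mm high, origin at the centre of its underside. Leave alone.
Mind the look-alikes: they are no part of the job. What is shaped like the part that bears pliers_joint but purple or red is not meant.

How it is judged:
By the outcome, as a careful person would: the job done as asked, in the order asked, and still so for the second after the job is handed in, with the robot touching nothing.
It also fails if it takes over 64 s, if anything falls off the work surface, if the arm or the gripper's body presses on something with over 40 N, if the wrist force passes 120 N, or if a joint passes its speed limit or range.

## Working session

There is one attempt and no reset: what is moved stays moved. The work goes in short steps, Python scripts to look and compute and a tool call to move; the robot and the scene stay as the last step left them, time stands still between calls to the robot, and variables do not carry over. Pictures are saved under pics/ and viewed, and the job is handed in when it is done.

Besides the shell and the picture viewer there is one more tool, called after "Emit:" as name(argument=value, ...) on one line, values as JSON. step_arm: Moves the arm, as the interface text tells. Its arguments: {"type":"object","properties":{"steps":{"type":"array"},"squeeze":{"type":"number"}},"required":["steps"]}

```bash
ls; mkdir -p pics
cat > h.py <<'E'
import numpy as np, cv2, json
from bench import sensors, eyes, arm
from scipy.spatial.transform import Rotation as Ro
def save(p,n,crop=None,s=1):
    c=cv2.cvtColor(p["color"],cv2.COLOR_RGB2BGR)
    if crop: x0,y0,x1,y1=crop; c=c[y0:y1,x0:x1]
    if s!=1: c=cv2.resize(c,None,fx=s,fy=s,interpolation=cv2.INTER_CUBIC)
    cv2.imwrite("pics/"+n,c)
def ray(p,xy):
    K=p["mtx"];R=p["R"];t=p["t"]
    d=R.T@np.linalg.inv(K)@np.array([xy[0],xy[1],1.]); o=-R.T@t
    return o,d
def atz(p,xy,z):
    o,d=ray(p,xy); return o+d*(z-o[2])/d[2]
def proj(p,X):
    c=p["R"]@np.array(X)+p["t"]; u=p["mtx"]@c; return u[:2]/u[2]
def depthpt(p,xy):
    u,v=int(round(xy[0])),int(round(xy[1])); o,d=ray(p,xy); return o+d*p["depth"][v,u]
def cloud(p,mask=None):
    K=p["mtx"]; v,u=np.nonzero((p["depth"]>0)&(mask if mask is not None else True))
    z=p["depth"][v,u]; c=np.stack([(u-K[0,2])/K[0,0]*z,(v-K[1,2])/K[1,1]*z,z],1)
    return (c-p["t"])@p["R"]
E
python3 - <<'E'
from h import *
a=eyes.get_image("side");b=eyes.get_image("top")
save(a,"s0.png");save(b,"t0.png")
print(sensors.read_state())
for n,p in(("side",a),("top",b)):
    print(n,-p["R"].T@p["t"],p["R"][2])
    for l in "pliers_joint pliers_crotch vise_edge rail_mid hung_a_joint hung_b_joint mallet jar".split():
        for d in eyes.pinpoint(p,l)[:4]: print(l,np.round(d["xy"]),round(d["conf"],2),np.round(depthpt(p,d["xy"]),3))
E
```

```text
pics
{'time_s': 0.1, 'joint_positions': array([ 1.11773722,  0.41185716, -0.0127009 ,  1.59693331,  0.00561223,
        1.13428845, -0.08216104]), 'qd': array([-0.000165  , -0.00013429,  0.00137072, -0.00242159,  0.00117344,
        0.00024454,  0.00118796]), 'joint_torque': array([ 2.00805036e-03, -6.01825833e+01,  6.83748834e-01, -3.00090981e+01,
        1.39636657e-02,  6.41206600e-03,  2.63228253e-05]), 'tcp_pos': array([ 0.23444325, -0.57891235,  0.23852507]), 'ee_rot': array([ 3.14147526e+00,  1.44587236e-03, -1.18587929e+00]), 'contact_force': array([1.27004378, 0.44798674, 0.72963952]), 'wrist_torque': array([-0.06851551,  0.04467251,  0.0150546 ]), 'width': 0.08515341578613189}
side [0.07038449 0.75517426 0.94054042] [ 0.34738486 -0.64631815 -0.67940901]
pliers_joint [345. 345.] 0.9 [0.343 0.122 0.012]
pliers_joint [269. 250.] 0.89 [ 0.639 -0.045  0.012]
pliers_joint [299. 286.] 0.85 [0.514 0.021 0.008]
pliers_crotch [305. 286.] 0.94 [0.501 0.017 0.014]
pliers_crotch [258. 249.] 0.69 [ 0.671 -0.043  0.004]
pliers_crotch [337. 344.] 0.57 [0.359 0.127 0.011]
vise_edge [330. 16
[... 443 characters left out ...]
.02352966  1.3877083 ] [ 0.09742552  0.02697288 -0.99487724]
pliers_joint [340. 188.] 0.88 [ 0.643 -0.051  0.011]
pliers_joint [283. 289.] 0.7 [0.348 0.114 0.014]
pliers_joint [467. 301.] 0.67 [ 0.314 -0.402  0.041]
pliers_joint [314. 230.] 0.57 [0.518 0.025 0.015]
pliers_crotch [338. 180.] 0.66 [ 0.668 -0.046 -0.001]
pliers_crotch [279. 291.] 0.64 [0.342 0.128 0.   ]
vise_edge [433. 192.] 0.93 [ 0.609 -0.3    0.115]
rail_mid [227. 197.] 0.77 [0.617 0.281 0.015]
rail_mid [192. 295.] 0.63 [0.33  0.363 0.066]
hung_a_joint [262. 191.] 0.64 [0.635 0.178 0.014]
hung_b_joint [184. 210.] 0.62 [0.552 0.353 0.19 ]
mallet [468. 302.] 0.83 [ 0.312 -0.404  0.047]
jar [189. 299.] 0.68 [0.32  0.37  0.064]
```

View pics/s0.png

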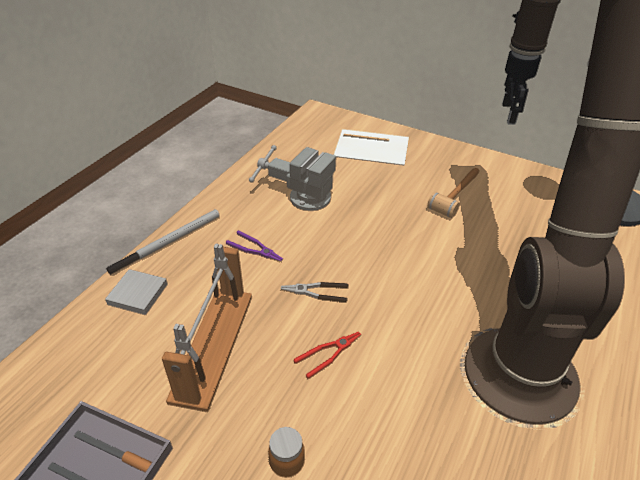

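View pics/t0.png

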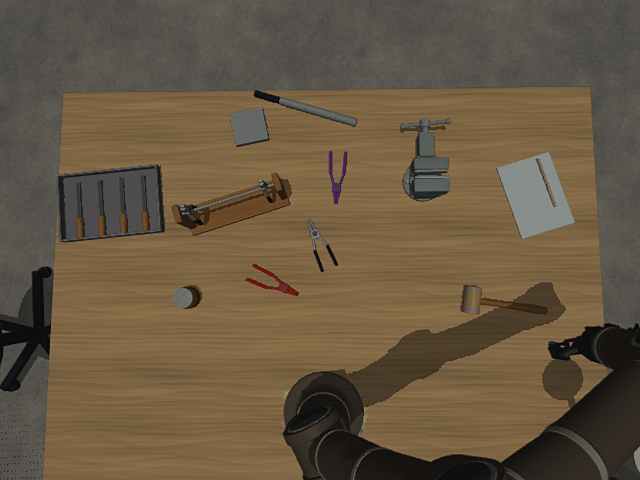

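Candidates in the top view are the purple pair (340,188), the red pair (283,289) and the steel pair with black handles (314,232). By the description I choose the steel and black pair, and I'll check it in a close crop.

Run:
```python
from h import *
a=eyes.get_image("side");b=eyes.get_image("top")
c1=cv2.resize(a["color"][265:320,265:365],(800,440),interpolation=cv2.INTER_CUBIC)
save(b,"tc.png",(280,200,360,285),7); save(a,"sc.png",(270,265,360,315),8)
for n,p in(("s",a),("t",b)):
  for d in eyes.trace(p,"pliers_joint")[:5]:
    m=d["mask"];rgb=p["color"][m].mean(0);v,u=np.nonzero(m)
    P=np.array([atz(p,(x,y),.006)[:2] for x,y in zip(u,v)]);c=P.mean(0);w,V=np.linalg.eigh(np.cov(P.T))
    q=(P-c)@V[:,1]
    print(n,d["conf"],d["xy"],rgb.round(),m.sum(),c.round(4),V[:,1].round(3),q.min(),q.max())
  for l in ("vise_edge","jar"):
    for d in eyes.trace(p,l)[:2]:
      m=d["mask"]; C=cloud(p,m); print(l,d["conf"],m.sum(),C.min(0).round(3),C.max(0).round(3))
print(arm.tips_ahead, [x for x in dir(arm) if x[0]!='_'])
save(b,"tr.png",(165,165,295,240),6);save(b,"tv.png",(390,110,460,205),6);save(a,"sr.png",(150,230,260,410),3.3);save(a,"sv.png",(240,140,350,215),7)
```

```text
s 0.58 [256.9, 248.5] [110.  70. 116.] 481 [ 0.6786 -0.042 ] [-0.998  0.067] -0.07655647435885121 0.08004149136290553
s 0.57 [320.1, 288.0] [111. 100.  89.] 656 [0.4738 0.0094] [-0.925 -0.381] -0.08403626345876125 0.072654212204079
s 0.55 [330.1, 348.3] [172.  69.  56.] 730 [0.3676 0.1471] [0.41  0.912] -0.08289032610827979 0.07445076540587098
vise_edge 0.94 2975 [ 0.603 -0.519 -0.003] [ 0.88  -0.221  0.139]
jar 0.57 1468 [ 0.293  0.361 -0.003] [0.353 0.422 0.074]
t 0.91 [315.0, 237.2] [64. 65. 63.] 275 [0.4851 0.0121] [-0.91  -0.415] -0.06675220828688852 0.07689780489940809
t 0.87 [335.3, 180.8] [78. 49. 80.] 412 [ 0.6733 -0.0416] [-0.999  0.048] -0.08133035792846242 0.0745308006439276
t 0.56 [272.6, 285.6] [108.  31.  25.] 391 [0.3666 0.1432] [0.438 0.899] -0.07812315171927828 0.07975914981493867
vise_edge 0.83 2445 [ 0.605 -0.373 -0.008] [ 0.851 -0.224  0.142]
jar 0.88 521 [ 0.294  0.357 -0.007] [0.359 0.429 0.076]
0.008 ['PlanningError', 'close_job', 'tips_ahead']
```

View pics/tc.png

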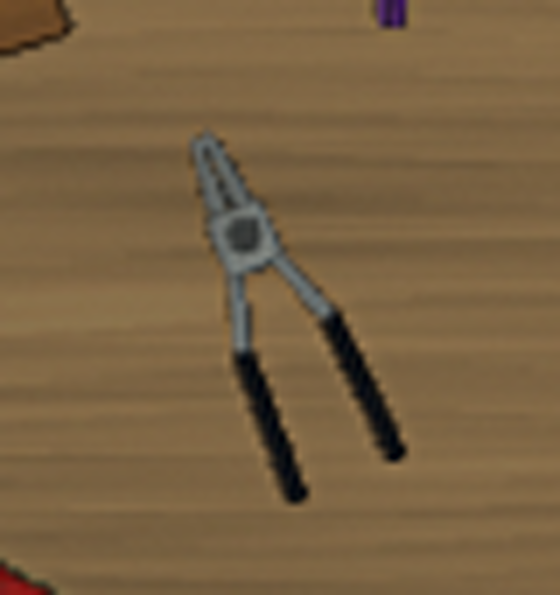

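View pics/sc.png

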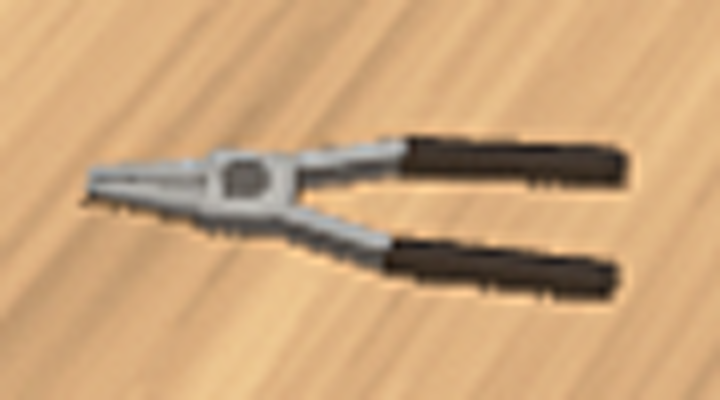

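View pics/tr.png

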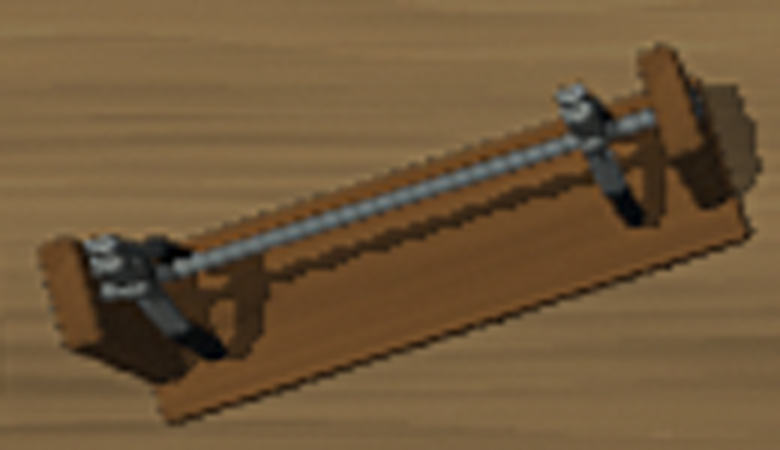

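View pics/tv.png

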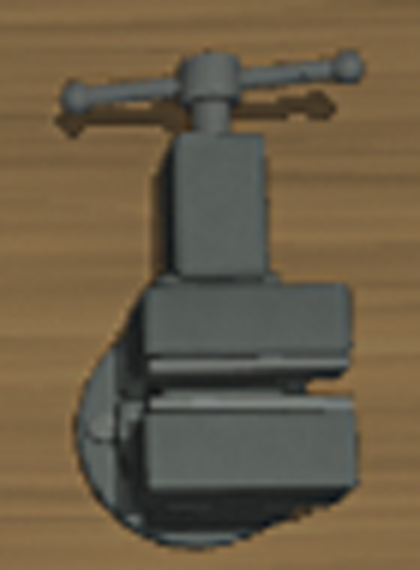

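View pics/sr.png

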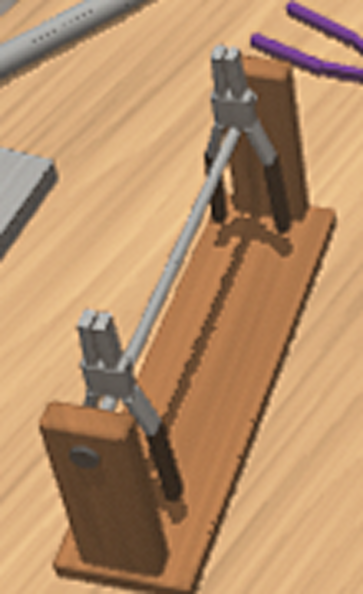

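View pics/sv.png

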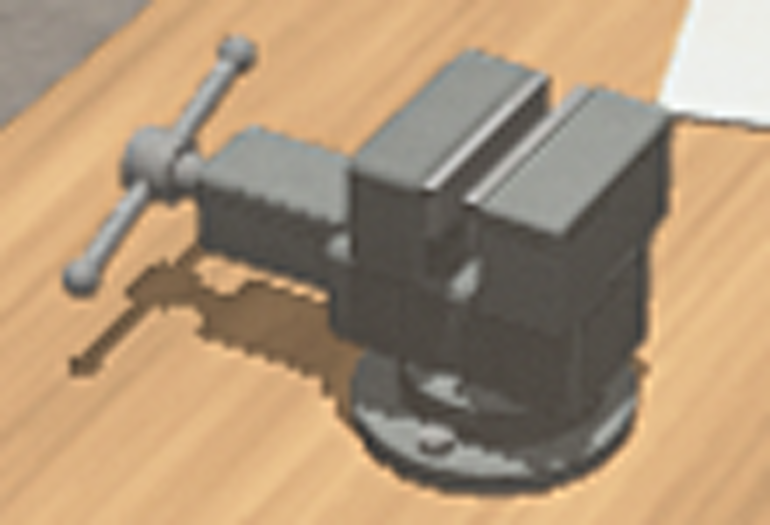

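```bash
cat > m.py <<'E'
from h import *
a=eyes.get_image("side");b=eyes.get_image("top")
def px(x,y,s,ox,oy): return ((x+.5)/s-.5+ox,(y+.5)/s-.5+oy)
T=lambda x,y,z:atz(b,px(x,y,7,280,200),z)
S=lambda x,y,z:atz(a,px(x,y,8,270,265),z)
print("pliers top"); 
for n,f,q in(("top",T,[(243,235),(205,138),(295,495),(397,453)]),("side",S,[(247,181),(90,183),(622,168),(615,278)])):
    J,Tp,h1,h2=[f(x,y,.010 if i==0 else .006)[:2] for i,(x,y) in enumerate(q)]
    H=(h1+h2)/2; ax=(Tp-H); L=np.linalg.norm(ax);ax/=L
    print(n,"J",J.round(4),"tip",Tp.round(4),"H",H.round(4),"L",L.round(4),"ang",np.degrees(np.arctan2(ax[1],ax[0])).round(2), "Jfromtip",(Tp-.046*ax).round(4),"fromH",(H+.111*ax).round(4),"spread",np.linalg.norm(h1-h2).round(4))
print("vise")
for f,q in((lambda x,y:atz(b,px(x,y,6,390,110),.135),[(148,488),(357,486)]),(lambda x,y:atz(a,px(x,y,7,240,140),.135),[(560,235),(672,118)])):
    p,q=[f(*i) for i in q]; d=p-q; print(p.round(4),q.round(4),((p+q)/2).round(4),np.linalg.norm(d).round(4),np.degrees(np.arctan2(-d[0],d[1])).round(2))
for n,p in(("s",a),("t",b)):
    m=eyes.trace(p,"vise_edge")[0]["mask"];C=cloud(p,m);k=(C[:,0]<.66)&(C[:,2]>.09)&(C[:,2]<.128)&(C[:,1]>-.35);F=C[k]
    if len(F)>5:
        # face: fit x = a + b*y  on near-edge pixels
        for _ in range(4):
            A=np.c_[np.ones(len(F)),F[:,1]];s=np.linalg.lstsq(A,F[:,0],rcond=None)[0];r=F[:,0]-A@s;F=F[r<max(.003,r.std())]
        print(n,"face",len(F),s, r.std(),"x at mid",s@[1,-.3])
    Tt=C[(C[:,2]>.132)&(C[:,0]<.67)]; print("top",len(Tt),Tt.min(0).round(3),Tt.max(0).round(3),np.median(Tt[:,2]))
print("rail")
R1=[atz(b,px(x,y,6,165,165),.136) for x,y in((165,272),(655,118))]
R2=[atz(a,px(x,y,3.3,150,230),.136) for x,y in((125,370),(236,135))]
for R in(R1,R2): d=R[1]-R[0]; print(R[0].round(4),R[1].round(4),np.degrees(np.arctan2(d[0],-d[1])).round(2))
B=[atz(b,px(x,y,6,165,165),.016) for x,y in((170,420),(750,235))];print("board near edge",B[0].round(4),B[1].round(4),np.linalg.norm(B[0]-B[1]))
print("board near corners side",[atz(a,px(x,y,3.3,150,230),.016).round(4) for x,y in((190,588),(335,212),(55,567))])
for n,p in(("s",a),("t",b)):
    for l in("hung_a_joint","hung_b_joint"):
        for d in eyes.pinpoint(p,l)[:3]: print(n,l,d["conf"],atz(p,d["xy"],.155).round(4))
    for d in eyes.pinpoint(p,"rail_mid")[:2]: print(n,"rail_mid",d["conf"],atz(p,d["xy"],.135).round(4))
E
python3 m.py
```

```text
pliers top
top J [0.5096 0.0239] tip [0.551 0.04 ] H [ 0.4102 -0.0187] L 0.1526 ang 22.64 Jfromtip [0.5086 0.0223] fromH [0.5127 0.024 ] spread 0.0458
side J [0.5096 0.0227] tip [0.5511 0.0428] H [ 0.4091 -0.0193] L 0.155 ang 23.6 Jfromtip [0.509  0.0243] fromH [0.5109 0.0252] spread 0.043
vise
[ 0.608  -0.2465  0.135 ] [ 0.6084 -0.3385  0.135 ] [ 0.6082 -0.2925  0.135 ] 0.092 0.23
[ 0.6065 -0.2444  0.135 ] [ 0.606  -0.3324  0.135 ] [ 0.6062 -0.2884  0.135 ] 0.088 -0.3
s face 182 [0.6178625  0.03587989] 0.002105735196871713 x at mid 0.6070985346837277
top 343 [ 0.605 -0.337  0.132] [ 0.67  -0.244  0.139] 0.1345793461245267
t face 86 [0.60930313 0.00335432] 0.000708564360797575 x at mid 0.6082968307377107
top 478 [ 0.607 -0.339  0.132] [ 0.67  -0.246  0.143] 0.13453333278145482
rail
[0.5595 0.3476 0.136 ] [0.6282 0.1285 0.136 ] 17.39
[0.5622 0.3399 0.136 ] [0.6172 0.1622 0.136 ] 17.19
board near edge [0.5059 0.3788 0.016 ] [0.5957 0.0961 0.016 ] 0.29667942630641975
board near corners side [array([0.5052, 0.3812, 0.016 ]), array([0.5946, 0.1006, 0.016 ]), array([0.5816, 0.4084, 0.016 ])]
s hung_a_joint 0.69 [0.6143 0.1628 0.155 ]
s hung_b_joint 0.92 [0.5576 0.3567 0.155 ]
s rail_mid 0.73 [0.593  0.2583 0.135 ]
t hung_a_joint 0.64 [0.6166 0.1549 0.155 ]
t hung_b_joint 0.72 [0.5614 0.3612 0.155 ]
t hung_b_joint 0.46 [0.6246 0.1507 0.155 ]
t rail_mid 0.78 [0.5962 0.2529 0.135 ]
t rail_mid 0.59 [0.5639 0.3717 0.135 ]
```

The crop confirms it: steel jaws and black handles, joint at (314.7,233.6) in the top view, about (0.510, 0.0235) in the world with jaws at 23°. Both cameras agree. The vise face is at x≈0.607, y≈-0.29. The rail middle is about (0.590, 0.251) with a yaw of 17.3°. Moving over the pliers now.

Emit:
step_arm(steps=[{"offset": [-2.2, -2.4, 0], "delta_rot": [0, 0, -0.017], "gripper": 1}, {"offset": [-2.2, -2.4, 0], "delta_rot": [0, 0, 0], "gripper": 1}, {"offset": [-2.2, -2.4, 0], "delta_rot": [0, 0, 0], "gripper": 1}, {"offset": [-2.2, -2.4, 0], "delta_rot": [0, 0, 0], "gripper": 1}, {"offset": [-2.2, -2.4, 0], "delta_rot": [0, 0, 0], "gripper": 1}], squeeze=30)

```text
time_s: 2.22
tcp_pos: [0.3029, -0.43, 0.2394]
ee_rot: [-3.142, -0.0, -1.169]
contact_force: [-0.1, -0.7, -0.1]
width: 0.0853
```

Emit:
step_arm(steps=[{"offset": [-2.2, -2.4, 0], "delta_rot": [0, 0, 0], "gripper": 1}, {"offset": [-2.2, -2.4, 0], "delta_rot": [0, 0, 0], "gripper": 1}, {"offset": [-2.2, -2.4, 0], "delta_rot": [0, 0, 0], "gripper": 1}, {"offset": [-2.2, -2.4, 0], "delta_rot": [0, 0, 0], "gripper": 1}, {"offset": [-2.2, -2.4, 0], "delta_rot": [0, 0, 0], "gripper": 1}])

```text
time_s: 2.63
tcp_pos: [0.3704, -0.2818, 0.2396]
ee_rot: [-3.141, -0.001, -1.169]
contact_force: [0.5, 0.3, -0.6]
width: 0.0854
```

Emit:
step_arm(steps=[{"offset": [-2.2, -2.4, 0], "delta_rot": [0, 0, 0], "gripper": 1}, {"offset": [-2.2, -2.4, 0], "delta_rot": [0, 0, 0], "gripper": 1}, {"offset": [-2.2, -2.4, 0], "delta_rot": [0, 0, 0], "gripper": 1}, {"offset": [-2.2, -2.4, 0], "delta_rot": [0, 0, 0], "gripper": 1}, {"offset": [-2.2, -2.4, 0], "delta_rot": [0, 0, 0], "gripper": 1}])

```text
time_s: 3.05
tcp_pos: [0.4378, -0.1336, 0.2396]
ee_rot: [-3.141, -0.001, -1.169]
contact_force: [0.3, -0.3, 0.4]
width: 0.0854
```

Emit:
step_arm(steps=[{"offset": [-2.2, -2.4, 0], "delta_rot": [0, 0, 0], "gripper": 1}, {"offset": [-2.2, -2.4, 0], "delta_rot": [0, 0, 0], "gripper": 1}, {"offset": [-2.2, -2.4, 0], "delta_rot": [0, 0, 0], "gripper": 1}, {"offset": [-1.5, -1.5, 0], "delta_rot": [0, 0, 0], "gripper": 1}, {"offset": [0, 0, 0], "delta_rot": [0, 0, 0], "gripper": 1}])

```text
time_s: 3.47
tcp_pos: [0.4872, -0.0213, 0.2396]
ee_rot: [-3.139, 0.001, -1.163]
contact_force: [0.3, 0.4, 0.5]
width: 0.0853
```

Emit:
step_arm(steps=[{"offset": [-1.6, -1.9, 3], "delta_rot": [0, 0, 0.003], "gripper": 1}, {"offset": [-1.6, -1.9, 3], "delta_rot": [0, 0, 0], "gripper": 1}, {"offset": [0, 0, 3], "delta_rot": [0, 0, 0], "gripper": 1}, {"offset": [0, 0, 3], "delta_rot": [0, 0, 0], "gripper": 1}, {"offset": [0, 0, 3], "delta_rot": [0, 0, 0], "gripper": 1}])

```text
time_s: 3.88
tcp_pos: [0.5083, 0.0177, 0.0881]
ee_rot: [-3.141, -0.0, -1.172]
contact_force: [-0.4, -0.5, -0.7]
width: 0.0851
```

Run:
```python
from h import *
b=eyes.get_image("side");save(b,"s1.png",(240,180,400,300),5);s=sensors.read_state();print(s["tcp_pos"],s["ee_rot"],s["joint_positions"].round(2))
```

```text
[0.50495606 0.01696568 0.08287043] [ 3.13470650e+00  2.54425716e-03 -1.17207479e+00] [ 0.19  0.45 -0.39  2.01  0.25  0.74 -1.53]
```

View pics/s1.png

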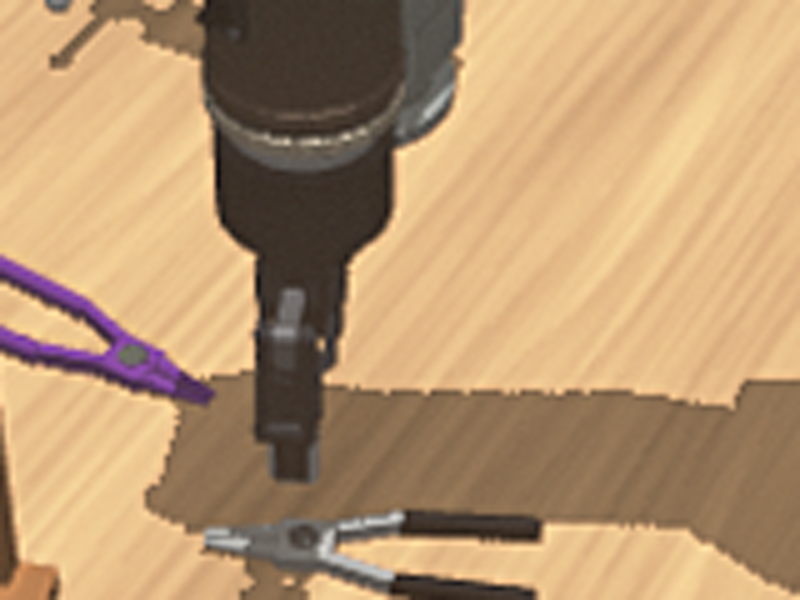

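Emit:
step_arm(steps=[{"offset": [-0.4, -0.7, 1.5], "delta_rot": [0, 0, 0], "gripper": 1}, {"offset": [0, 0, 1.5], "delta_rot": [0, 0, 0], "gripper": 1}, {"offset": [0, 0, 1], "delta_rot": [0, 0, 0], "gripper": 1}, {"offset": [0, 0, 0], "delta_rot": [0, 0, 0], "gripper": 1}, {"offset": [0, 0, 0], "delta_rot": [0, 0, 0], "gripper": 1}])

```text
time_s: 4.35
tcp_pos: [0.513, 0.0237, 0.0496]
ee_rot: [3.141, -0.0, -1.172]
contact_force: [0.9, -0.2, 0.9]
width: 0.085
```

Run:
```python
from h import *
b=eyes.get_image("side");save(b,"s2.png",(240,200,400,320),5);b=eyes.get_image("top");save(b,"t2.png",(270,190,370,290),6);s=sensors.read_state();print(s["tcp_pos"],s["ee_rot"],s["joint_positions"].round(2))
```

```text
[0.51372955 0.02392516 0.05035319] [-3.14044185e+00 -6.83118229e-04 -1.17245996e+00] [ 0.15  0.51 -0.37  2.01  0.29  0.67 -1.58]
```

View pics/s2.png

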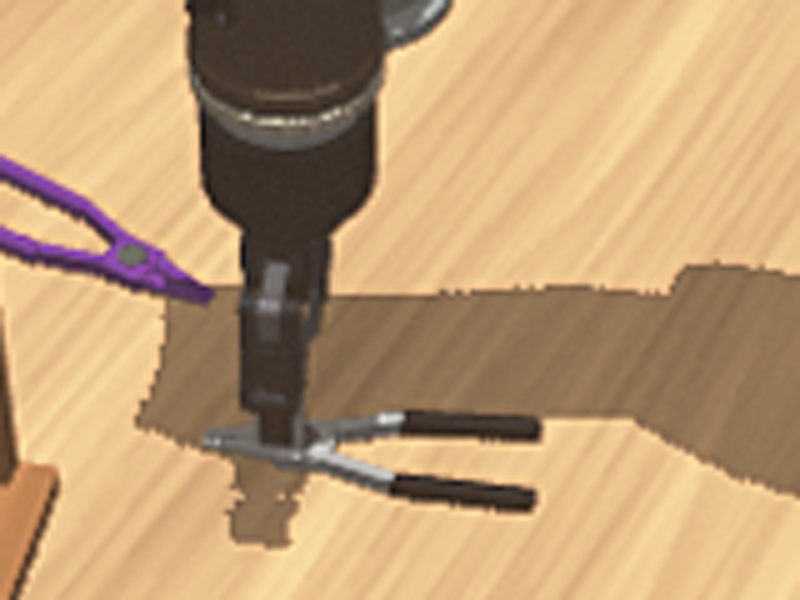

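View pics/t2.png

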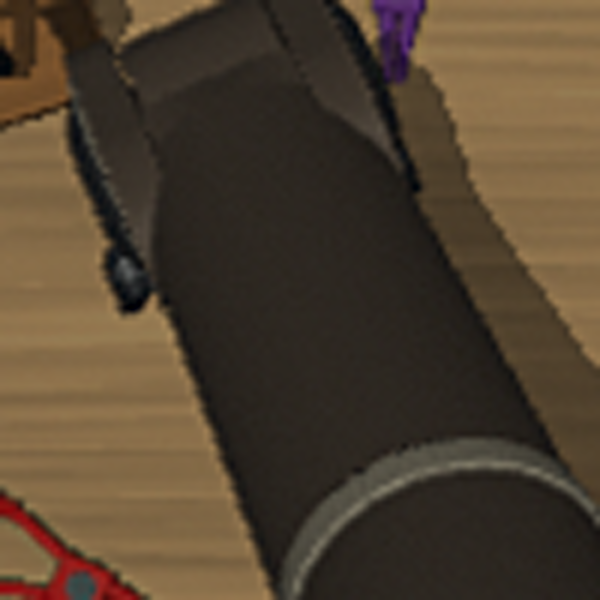

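Emit:
step_arm(steps=[{"offset": [-0.1, 0.35, 1], "delta_rot": [0, 0, 0], "gripper": 1}, {"offset": [0, 0, 1], "delta_rot": [0, 0, 0], "gripper": 1}, {"offset": [0, 0, 1], "delta_rot": [0, 0, 0], "gripper": 1}, {"offset": [0, 0, 0.5], "delta_rot": [0, 0, 0], "gripper": 1}, {"offset": [0, 0, 0], "delta_rot": [0, 0, 0], "gripper": 1}])

```text
time_s: 4.87
tcp_pos: [0.5089, 0.0237, 0.0131]
ee_rot: [3.14, 0.001, -1.172]
contact_force: [-0.4, 0.2, -0.0]
width: 0.0855
```

Run:
```python
from h import *
b=eyes.get_image("side");save(b,"s3.png",(260,220,370,310),7);s=sensors.read_state();print(s["tcp_pos"],s["ee_rot"],s["joint_positions"].round(2))
```

```text
[0.50921938 0.02378792 0.0136874 ] [ 3.14035385e+00  4.17339686e-04 -1.17185668e+00] [ 0.13  0.56 -0.34  2.04  0.32  0.59 -1.61]
```

View pics/s3.png

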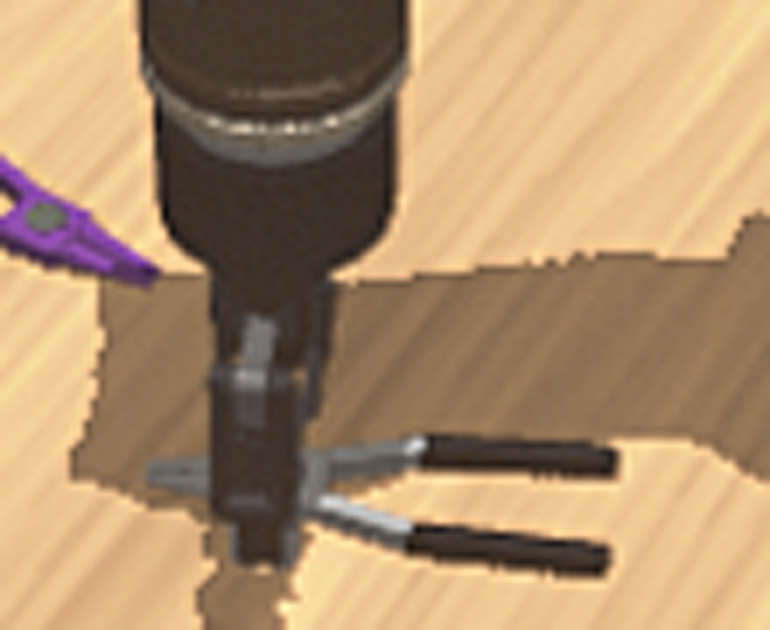

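Emit:
step_arm(steps=[{"offset": [0, 0, 0.2], "delta_rot": [0, 0, 0], "gripper": 0}, {"offset": [0, 0, 0], "delta_rot": [0, 0, 0], "gripper": -1}, {"offset": [0, 0, 0], "delta_rot": [0, 0, 0], "gripper": -1}, {"offset": [0, 0, 0], "delta_rot": [0, 0, 0], "gripper": -1}, {"offset": [0, 0, 0], "delta_rot": [0, 0, 0], "gripper": -1}], squeeze=35)

```text
time_s: 5.33
tcp_pos: [0.5098, 0.0238, 0.0125]
ee_rot: [-3.141, -0.0, -1.172]
contact_force: [-0.2, -0.7, 7.8]
width: 0.0252
```

Emit:
step_arm(steps=[{"offset": [0, 0, 0], "delta_rot": [0, 0, 0], "gripper": -1}, {"offset": [0, 0, 0], "delta_rot": [0, 0, 0], "gripper": -1}, {"offset": [0, 0, 0], "delta_rot": [0, 0, 0], "gripper": -1}, {"offset": [0, 0, 0], "delta_rot": [0, 0, 0], "gripper": -1}, {"offset": [0, 0, 0], "delta_rot": [0, 0, 0], "gripper": -1}])

```text
time_s: 5.75
tcp_pos: [0.5098, 0.0238, 0.0127]
ee_rot: [-3.141, -0.0, -1.172]
contact_force: [-0.6, -0.5, 5.4]
width: 0.0244
```

Emit:
step_arm(steps=[{"offset": [0, 0, -1], "delta_rot": [0, 0, 0], "gripper": -1}, {"offset": [0, 0, -2], "delta_rot": [0, 0, 0], "gripper": -1}, {"offset": [0, 0, -3], "delta_rot": [0, 0, 0], "gripper": -1}, {"offset": [0, 0, -3], "delta_rot": [0, 0, 0], "gripper": -1}, {"offset": [0, 0, -3], "delta_rot": [0, 0, 0], "gripper": -1}])

```text
time_s: 6.17
tcp_pos: [0.5089, 0.0238, 0.1338]
ee_rot: [3.141, 0.001, -1.172]
contact_force: [1.0, -1.0, -1.9]
width: 0.0246
```

Run:
```python
from h import *
b=eyes.get_image("side");save(b,"s4.png",(240,150,400,270),5);s=sensors.read_state();print(s["tcp_pos"],s["ee_rot"],s["joint_positions"].round(2),s["width"],s["contact_force"])
```

```text
[0.51204777 0.02438173 0.13938341] [-3.13504744e+00 -2.40304726e-03 -1.17156264e+00] [ 0.2   0.37 -0.43  1.96  0.2   0.85 -1.5 ] 0.024644080995580686 [ 2.34587888 -0.36428033  2.22169888]
```

View pics/s4.png

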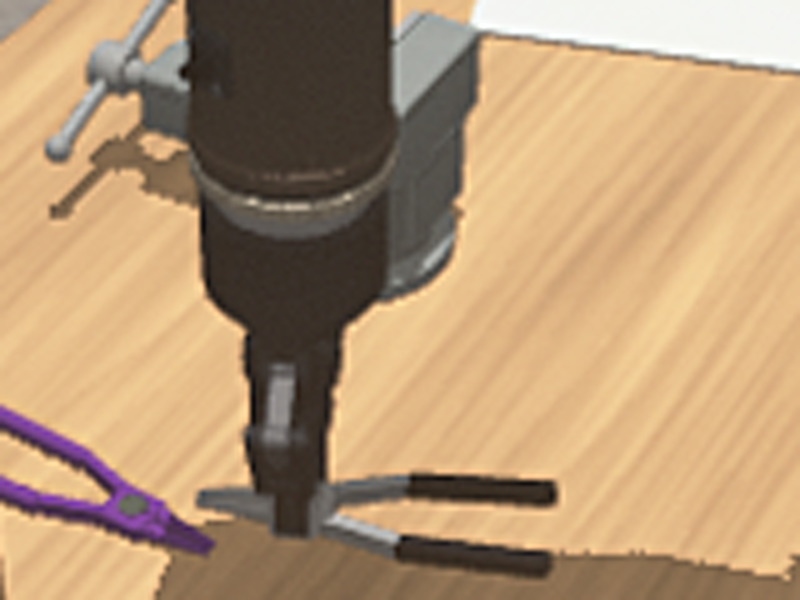

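Emit:
step_arm(steps=[{"offset": [2.6, 1.9, 0], "delta_rot": [0, 0, 0], "gripper": -1}, {"offset": [2.6, 1.9, 0], "delta_rot": [0, 0, 0], "gripper": -1}, {"offset": [2.6, 1.9, 0], "delta_rot": [0, 0, 0], "gripper": -1}, {"offset": [2.6, 1.9, 0], "delta_rot": [0, 0, 0], "gripper": -1}, {"offset": [2.6, 1.9, 0], "delta_rot": [0, 0, 0], "gripper": -1}])

```text
time_s: 6.63
tcp_pos: [0.4717, -0.1342, 0.1326]
ee_rot: [-3.142, -0.0, -1.172]
contact_force: [0.7, 0.0, -0.9]
width: 0.0249
```

Emit:
step_arm(steps=[{"offset": [2.6, 1.9, 0], "delta_rot": [0, 0, 0], "gripper": -1}, {"offset": [2.6, 1.9, 0], "delta_rot": [0, 0, 0], "gripper": -1}, {"offset": [2.6, 1.9, 0], "delta_rot": [0, 0, 0], "gripper": -1}, {"offset": [2.6, 1.9, 0], "delta_rot": [0, 0, 0], "gripper": -1}, {"offset": [2.0, 1.4, 0], "delta_rot": [0, 0, 0], "gripper": -1}])

```text
time_s: 7.05
tcp_pos: [0.4362, -0.2849, 0.1325]
ee_rot: [3.141, -0.0, -1.174]
contact_force: [0.3, -0.3, -1.8]
width: 0.0246
```

Emit:
step_arm(steps=[{"offset": [0, 0, 0], "delta_rot": [0, 0, -0.1], "gripper": -1}, {"offset": [0, 0, 0], "delta_rot": [0, 0, -0.1], "gripper": -1}, {"offset": [0, 0, 0], "delta_rot": [0, 0, -0.1], "gripper": -1}, {"offset": [0, 0, 0], "delta_rot": [0, 0, -0.1], "gripper": -1}, {"offset": [0, 0, 0], "delta_rot": [0, 0, -0.1], "gripper": -1}])

```text
time_s: 7.47
tcp_pos: [0.4374, -0.2821, 0.1324]
ee_rot: [3.142, 0.0, -0.667]
contact_force: [-0.3, 0.4, -0.9]
width: 0.0245
```

Run:
```python
from h import *
s=sensors.read_state();print(s["tcp_pos"],s["ee_rot"],s["joint_positions"].round(2),s["width"],s["contact_force"])
```

```text
[ 0.43739758 -0.28205253  0.13241843] [ 3.14158591e+00  3.23118443e-04 -6.67157229e-01] [ 0.82  0.4  -0.43  1.94  0.22  0.85 -0.39] 0.024471832972728168 [-0.32355681  0.43173823 -0.85650479]
```

Emit:
step_arm(steps=[{"offset": [0, 0, 0], "delta_rot": [0, 0, -0.112], "gripper": -1}, {"offset": [0, 0, 0], "delta_rot": [0, 0, -0.112], "gripper": -1}, {"offset": [0, 0, 0], "delta_rot": [0, 0, -0.112], "gripper": -1}, {"offset": [0, 0, 0], "delta_rot": [0, 0, -0.112], "gripper": -1}, {"offset": [0, 0, 0], "delta_rot": [0, 0, -0.112], "gripper": -1}])

```text
time_s: 7.88
tcp_pos: [0.4374, -0.282, 0.1324]
ee_rot: [-3.142, 0.0, -0.106]
contact_force: [-0.6, 0.2, -0.8]
width: 0.0248
```

Emit:
step_arm(steps=[{"offset": [0, 0, 0], "delta_rot": [0, 0, -0.112], "gripper": -1}, {"offset": [0, 0, 0], "delta_rot": [0, 0, -0.112], "gripper": -1}, {"offset": [0, 0, 0], "delta_rot": [0, 0, -0.112], "gripper": -1}, {"offset": [0, 0, 0], "delta_rot": [0, 0, -0.112], "gripper": -1}, {"offset": [0, 0, 0], "delta_rot": [0, 0, -0.112], "gripper": -1}])

```text
time_s: 8.3
tcp_pos: [0.4373, -0.2821, 0.1324]
ee_rot: [-3.141, 0.0, 0.454]
contact_force: [-0.7, -0.5, -1.4]
width: 0.0248
```

Emit:
step_arm(steps=[{"offset": [0, 0, 0], "delta_rot": [0, 0, -0.112], "gripper": -1}, {"offset": [0, 0, 0], "delta_rot": [0, 0, -0.112], "gripper": -1}, {"offset": [0, 0, 0], "delta_rot": [0, 0, -0.112], "gripper": -1}, {"offset": [0, 0, 0], "delta_rot": [0, 0, -0.112], "gripper": -1}, {"offset": [0, 0, 0], "delta_rot": [0, 0, -0.112], "gripper": -1}])

```text
time_s: 8.72
tcp_pos: [0.4373, -0.2821, 0.1324]
ee_rot: [-3.141, 0.0, 1.013]
contact_force: [-1.4, 0.0, -1.6]
width: 0.0249
```

Emit:
step_arm(steps=[{"offset": [0, 0, 0], "delta_rot": [0, 0, -0.112], "gripper": -1}, {"offset": [0, 0, 0], "delta_rot": [0, 0, -0.112], "gripper": -1}, {"offset": [0, 0, 0], "delta_rot": [0, 0, -0.112], "gripper": -1}, {"offset": [0, 0, 0], "delta_rot": [0, 0, -0.112], "gripper": -1}, {"offset": [0, 0, 0], "delta_rot": [0, 0, -0.11], "gripper": -1}])

```text
time_s: 9.13
tcp_pos: [0.4373, -0.2822, 0.1324]
ee_rot: [-3.141, 0.0, 1.571]
contact_force: [0.4, 0.2, -1.5]
width: 0.0246
```

Run:
```python
from h import *
b=eyes.get_image("side");save(b,"s5.png",(260,100,420,220),5);b=eyes.get_image("top");save(b,"t5.png",(370,150,490,250),6);s=sensors.read_state();print(s["tcp_pos"],s["ee_rot"],s["joint_positions"].round(2),s["width"],s["contact_force"])
```

```text
[ 0.43720683 -0.28219563  0.13216996] [-3.14093248e+00 -4.72234492e-04  1.56762594e+00] [ 1.2   0.54 -0.95  1.92  0.53  0.96  1.57] 0.02462877081032703 [-0.12528408  0.05308834 -2.0224625 ]
```

View pics/s5.png

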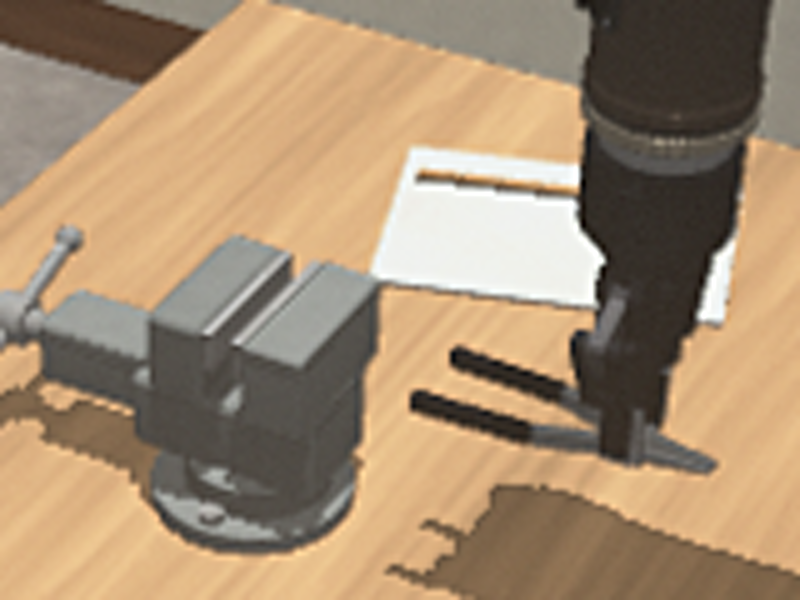

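View pics/t5.png

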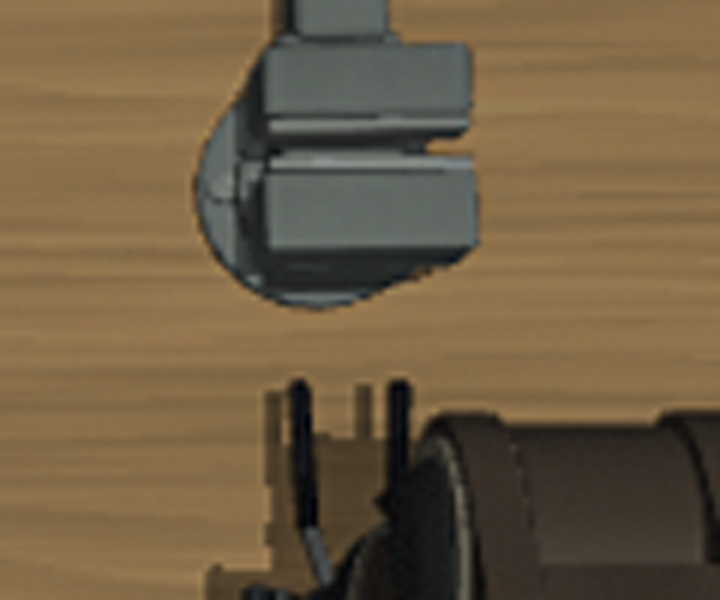

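Emit:
step_arm(steps=[{"offset": [-0.4, 0, 0], "delta_rot": [0.12, 0, 0], "gripper": -1}, {"offset": [-0.4, 0, 0], "delta_rot": [0.12, 0, 0], "gripper": -1}, {"offset": [0, 0, 0], "delta_rot": [0.12, 0, 0], "gripper": -1}, {"offset": [0, 0, 0], "delta_rot": [0.12, 0, 0], "gripper": -1}, {"offset": [0, 0, 0], "delta_rot": [0.12, 0, 0], "gripper": -1}])

```text
time_s: 9.65
tcp_pos: [0.4384, -0.2902, 0.1332]
ee_rot: [-2.537, 0.003, 1.562]
contact_force: [0.8, 0.0, -1.8]
width: 0.0245
```

```bash
cat > look.py <<'E'
from h import *
import sys
n=sys.argv[1]
b=eyes.get_image("side");save(b,"s%s.png"%n,(240,90,400,210),5);s=sensors.read_state();print(s["time_s"],s["tcp_pos"].round(4),s["ee_rot"].round(3),s["joint_positions"].round(2),s["width"].round(4),s["contact_force"].round(1),s["wrist_torque"].round(2))
R=Ro.from_euler("xyz",s["ee_rot"]).as_matrix();print("tool axes",R.T.round(3).tolist())
E
python3 look.py 6
```

```text
Traceback (most recent call last):
  File "look.py", line 4, in <module>
    b=eyes.get_image("side");save(b,"s%s.png"%n,(240,90,400,210),5);s=sensors.read_state();print(s["time_s"],s["tcp_pos"].round(4),s["ee_rot"].round(3),s["joint_positions"].round(2),s["width"].round(4),s["contact_force"].round(1),s["wrist_torque"].round(2))
                                                                                                                                                                                      ^^^^^^^^^^^^^^^^
AttributeError: 'float' object has no attribute 'round'
```

View pics/s6.png

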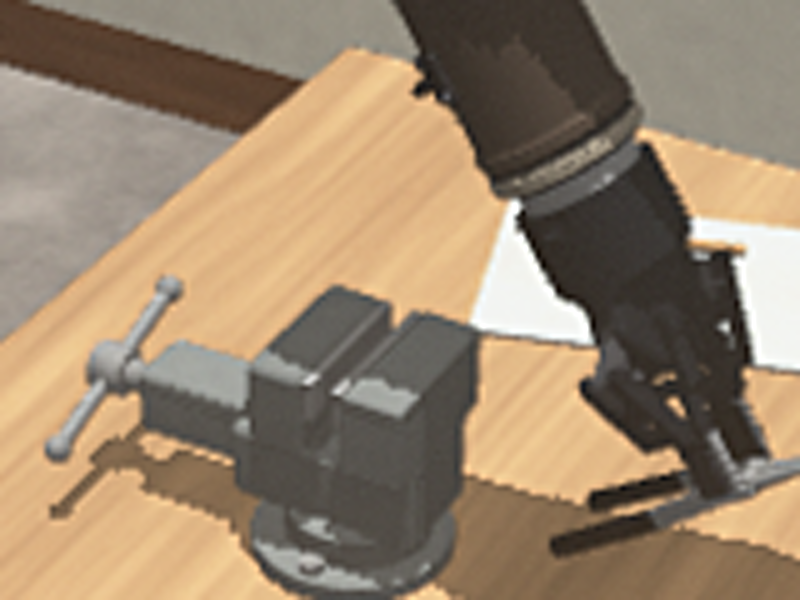

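Emit:
step_arm(steps=[{"offset": [0, 1.05, -0.74], "delta_rot": [0, 0, 0], "gripper": -1}, {"offset": [0, 1.05, -0.74], "delta_rot": [0, 0, 0], "gripper": -1}, {"offset": [0, 1.05, -0.74], "delta_rot": [0, 0, 0], "gripper": -1}, {"offset": [0, 1.05, -0.74], "delta_rot": [0, 0, 0], "gripper": -1}, {"offset": [0, 1.05, -0.74], "delta_rot": [0, 0, 0], "gripper": -1}], squeeze=28)

```text
time_s: 10.12
tcp_pos: [0.5025, -0.2903, 0.1331]
ee_rot: [-2.543, 0.002, 1.563]
contact_force: [-0.5, 0.3, -1.9]
width: 0.0252
```

```bash
sed -i 's/s\["width"\].round(4)/round(s["width"],4)/' look.py; python3 look.py 7
```

```text
10.1667 [ 0.5045 -0.2897  0.1328] [-2.545e+00  1.000e-03  1.564e+00] [ 0.73  0.9  -0.73  1.33  0.57  1.73  1.51] 0.0246 [-0.5  0.2 -0.5] [ 0.07 -0.69 -0.02]
tool axes [[0.007, 1.0, -0.001], [0.827, -0.006, -0.562], [-0.562, 0.003, -0.827]]
```

View pics/s7.png

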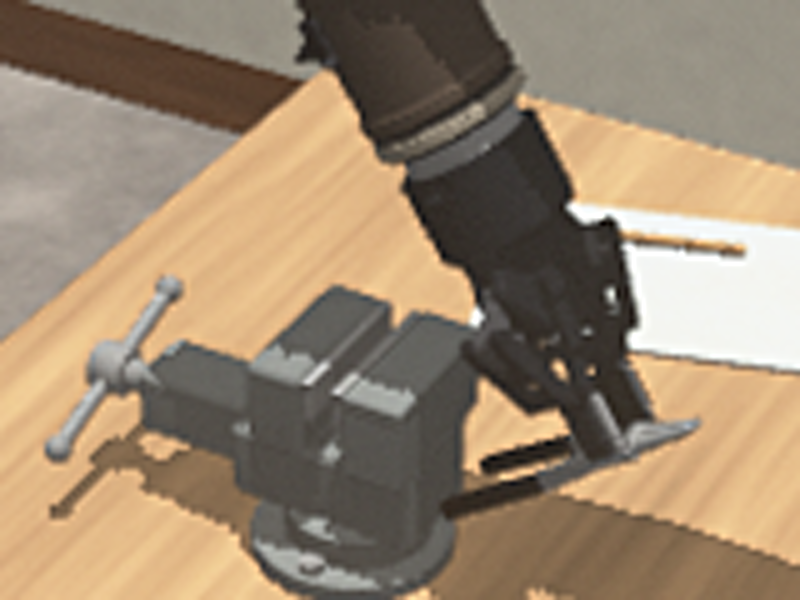

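Emit:
step_arm(steps=[{"offset": [0, 0.5, -0.34], "delta_rot": [0, 0, 0], "gripper": -1}, {"offset": [0, 0.5, -0.34], "delta_rot": [0, 0, 0], "gripper": -1}, {"offset": [0, 0.25, -0.17], "delta_rot": [0, 0, 0], "gripper": -1}, {"offset": [0, 0, 0], "delta_rot": [0, 0, 0], "gripper": -1}, {"offset": [0, 0, 0], "delta_rot": [0, 0, 0], "gripper": -1}])

```text
time_s: 10.58
tcp_pos: [0.5155, -0.2909, 0.1335]
ee_rot: [-2.538, 0.001, 1.565]
contact_force: [-4.8, 0.2, 0.9]
width: 0.0248
```

```bash
python3 look.py 8
```

```text
10.6333 [ 0.5154 -0.2908  0.1335] [-2.538e+00  1.000e-03  1.565e+00] [ 0.71  0.91 -0.72  1.3   0.57  1.75  1.52] 0.0246 [-5.2  0.5  0.3] [0.06 0.55 0.1 ]
tool axes [[0.006, 1.0, -0.001], [0.823, -0.005, -0.567], [-0.567, 0.003, -0.823]]
```

View pics/s8.png

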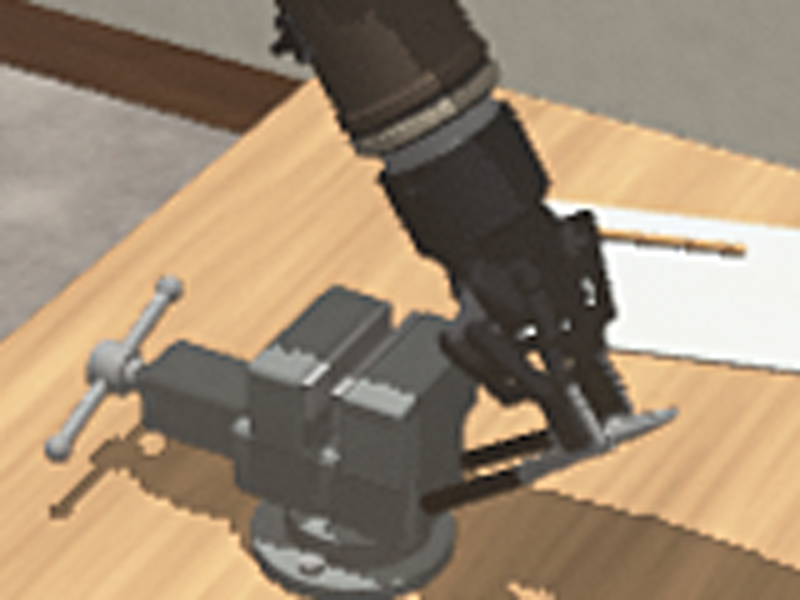

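Emit:
step_arm(steps=[{"offset": [0, 0.25, -0.17], "delta_rot": [0, 0, 0], "gripper": -1}, {"offset": [0, 0.25, -0.17], "delta_rot": [0, 0, 0], "gripper": -1}, {"offset": [0, 0.25, -0.17], "delta_rot": [0, 0, 0], "gripper": -1}, {"offset": [0, 0.25, -0.17], "delta_rot": [0, 0, 0], "gripper": -1}, {"offset": [0, 0, 0], "delta_rot": [0, 0, 0], "gripper": -1}])

```text
time_s: 11.05
tcp_pos: [0.5275, -0.2913, 0.1336]
ee_rot: [-2.538, 0.001, 1.565]
contact_force: [-3.9, 1.0, -1.0]
width: 0.0246
```

```bash
python3 look.py 9
```

```text
11.1 [ 0.5275 -0.2912  0.1335] [-2.538e+00  1.000e-03  1.565e+00] [ 0.69  0.93 -0.71  1.26  0.57  1.77  1.52] 0.025 [-6.  -0.6  1. ] [-0.05  0.66  0.08]
tool axes [[0.006, 1.0, -0.001], [0.823, -0.006, -0.568], [-0.568, 0.003, -0.823]]
```

View pics/s9.png

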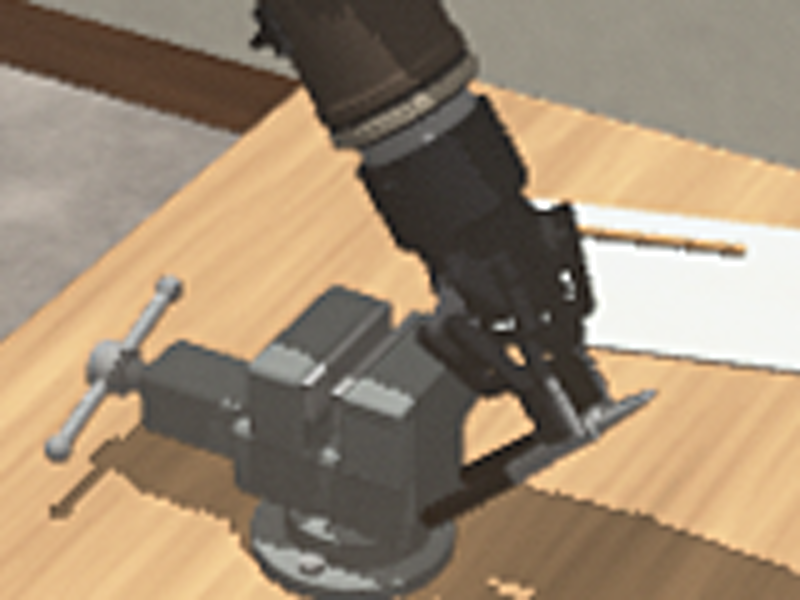

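Emit:
step_arm(steps=[{"offset": [0, 0.34, -0.38], "delta_rot": [-0.02, 0, 0], "gripper": -1}, {"offset": [0, 0.34, -0.38], "delta_rot": [-0.02, 0, 0], "gripper": -1}, {"offset": [0, 0.34, -0.38], "delta_rot": [-0.02, 0, 0], "gripper": -1}, {"offset": [0, 0.34, -0.38], "delta_rot": [-0.02, 0, 0], "gripper": -1}, {"offset": [0, 0.34, -0.38], "delta_rot": [-0.02, 0, 0], "gripper": -1}])

```text
time_s: 11.52
tcp_pos: [0.5525, -0.2912, 0.1406]
ee_rot: [-2.64, 0.001, 1.565]
contact_force: [-4.6, -0.4, 1.4]
width: 0.0248
```

```bash
python3 look.py 10
```

```text
11.5667 [ 0.5538 -0.2911  0.1411] [-2.644e+00  1.000e-03  1.565e+00] [ 0.71  0.9  -0.73  1.26  0.58  1.7   1.52] 0.0246 [-1.1  0.2 -1.4] [-0.1   0.06  0.08]
tool axes [[0.006, 1.0, -0.001], [0.879, -0.006, -0.477], [-0.477, 0.002, -0.879]]
```

View pics/s10.png

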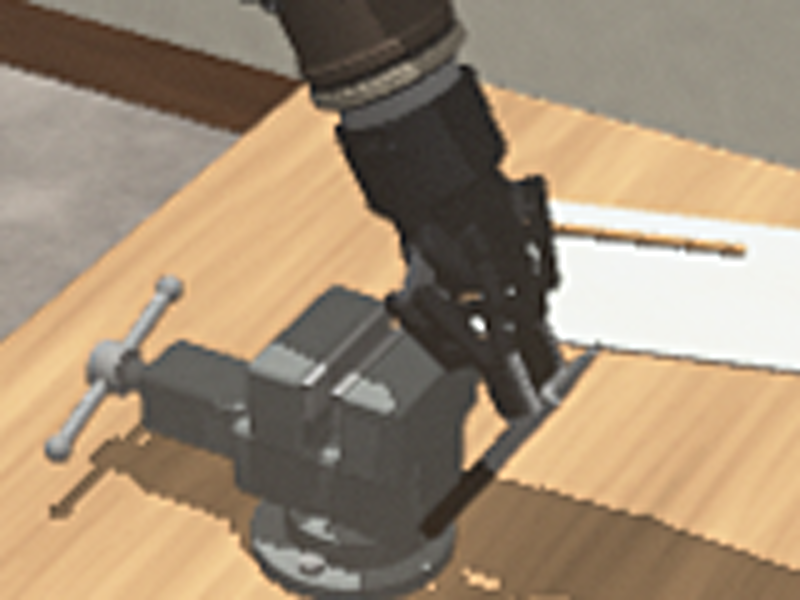

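Emit:
step_arm(steps=[{"offset": [0, 0.31, -0.42], "delta_rot": [-0.05, 0, 0], "gripper": -1}, {"offset": [0, 0.32, -0.4], "delta_rot": [-0.05, 0, 0], "gripper": -1}, {"offset": [0, 0.33, -0.38], "delta_rot": [-0.05, 0, 0], "gripper": -1}, {"offset": [0, 0.34, -0.36], "delta_rot": [-0.05, 0, 0], "gripper": -1}, {"offset": [0, 0.36, -0.34], "delta_rot": [-0.05, 0, 0], "gripper": -1}])

```text
time_s: 11.98
tcp_pos: [0.5766, -0.2907, 0.1512]
ee_rot: [-2.894, 0.0, 1.566]
contact_force: [-1.9, 0.5, -2.5]
width: 0.0247
```

```bash
python3 look.py 11
```

```text
12.0333 [ 0.5768 -0.2913  0.1524] [-2.898e+00  1.000e-03  1.565e+00] [ 0.81  0.8  -0.81  1.39  0.57  1.45  1.52] 0.0249 [ 0.1  0.6 -1.3] [ 0.09 -0.08  0.04]
tool axes [[0.006, 1.0, -0.001], [0.971, -0.006, -0.241], [-0.241, 0.0, -0.971]]
```

View pics/s11.png

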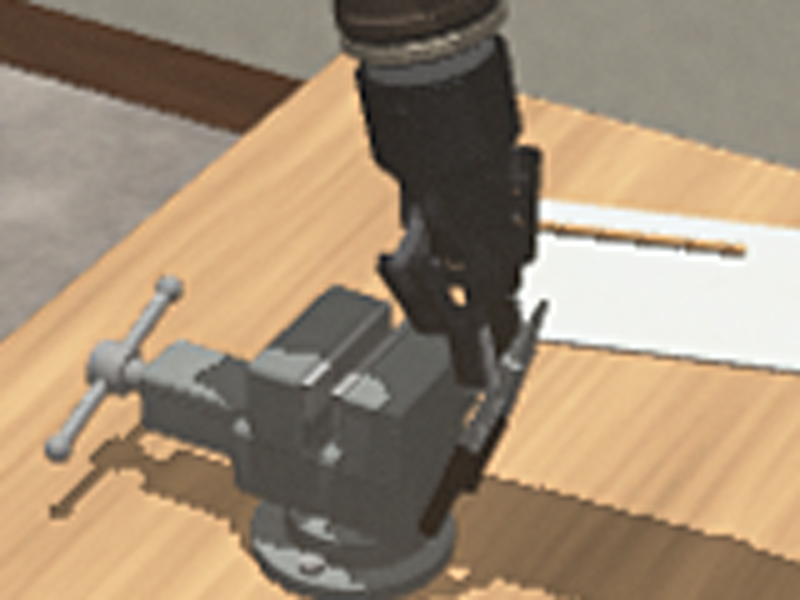

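Emit:
step_arm(steps=[{"offset": [0, 0.44, -0.22], "delta_rot": [-0.048, 0, 0], "gripper": -1}, {"offset": [0, 0.44, -0.2], "delta_rot": [-0.048, 0, 0], "gripper": -1}, {"offset": [0, 0.44, -0.18], "delta_rot": [-0.048, 0, 0], "gripper": -1}, {"offset": [0, 0.44, -0.14], "delta_rot": [-0.048, 0, 0], "gripper": -1}, {"offset": [0, 0.44, -0.12], "delta_rot": [-0.048, 0, 0], "gripper": -1}])

```text
time_s: 12.45
tcp_pos: [0.5994, -0.2909, 0.1562]
ee_rot: [-3.132, 0.0, 1.566]
contact_force: [-1.0, -0.4, -2.1]
width: 0.0244
```

```bash
python3 look.py 12
```

```text
12.5 [ 0.5992 -0.2914  0.1565] [-3.135e+00  1.000e-03  1.565e+00] [ 0.92  0.72 -0.87  1.53  0.58  1.18  1.51] 0.0244 [-1.3  0.4 -2.7] [ 0.14  0.36 -0.04]
tool axes [[0.006, 1.0, -0.001], [1.0, -0.006, -0.006], [-0.006, -0.001, -1.0]]
```

View pics/s12.png

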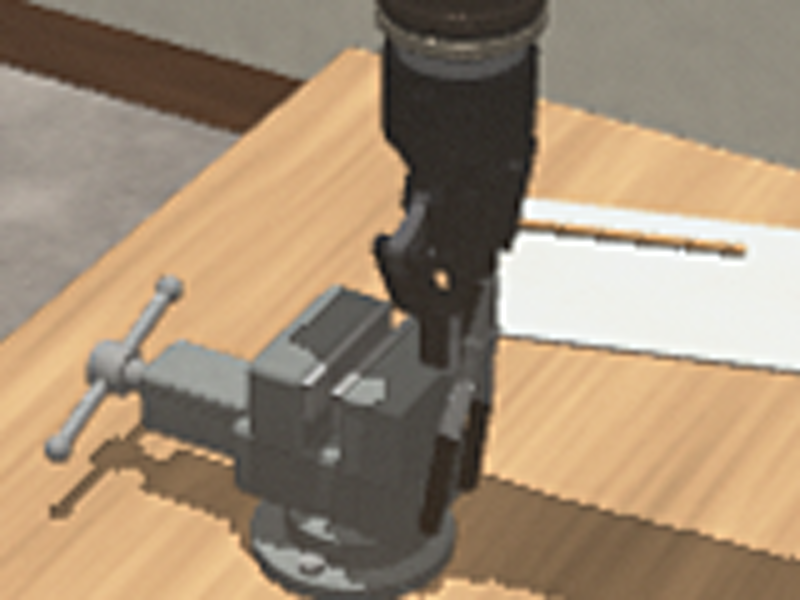

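Emit:
step_arm(steps=[{"offset": [0, 0.1, 0], "delta_rot": [-0.006, 0, 0], "gripper": -1}, {"offset": [0, 0.1, 0], "delta_rot": [0, 0, 0], "gripper": -1}, {"offset": [0, 0.1, 0], "delta_rot": [0, 0, 0], "gripper": -1}, {"offset": [0, 0, 0], "delta_rot": [0, 0, 0], "gripper": -1}, {"offset": [0, 0, 0], "delta_rot": [0, 0, 0], "gripper": -1}])

```text
time_s: 12.92
tcp_pos: [0.6028, -0.2907, 0.1561]
ee_rot: [-3.137, -0.0, 1.566]
contact_force: [-2.0, -1.1, -0.1]
width: 0.0243
```

```bash
cat > pose.py <<'E'
from h import *
# cloud of pliers near the hand: fit long axis from dark handles/any points below the fingertips
import sys
n=sys.argv[1]
s=sensors.read_state();T=s["tcp_pos"]
p=eyes.get_image("side")
C=cloud(p);K=(abs(C[:,0]-T[0])<.04)&(abs(C[:,1]-T[1])<.05)&(C[:,2]>.03)&(C[:,2]<T[2]-.012)
uv=np.array([proj(p,c) for c in C[K]])
print(K.sum())
save(p,"s%s.png"%n,(300,110,380,210),6)
np.save("c.npy",C[K])
print(s["tcp_pos"].round(4),s["ee_rot"].round(3),s["contact_force"].round(1),s["wrist_torque"].round(2),round(s["width"],4))
E
python3 pose.py 13
```

```text
903
[ 0.6028 -0.2907  0.1561] [-3.137 -0.     1.566] [-2.  -1.1 -0.1] [-0.13  0.57 -0.02] 0.0243
```

View pics/s13.png

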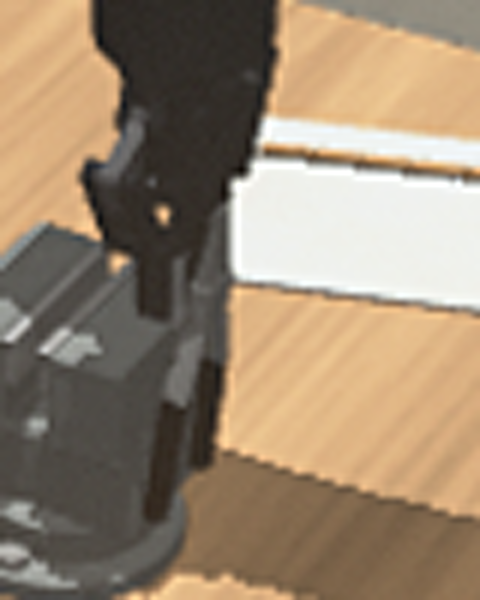

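Run:
```python
from h import *
p=eyes.get_image("side")
f=lambda x,y:((x+.5)/6-.5+300,(y+.5)/6-.5+110)
# intersect pixel rays with plane of handle: y = mid + off
def aty(xy,y):
    o,d=ray(p,xy);return o+d*(y-o[1])/d[1]
for nm,q,off in(("near",((174,402),(155,514)),(.018,.0235)),("near front edge",((187,408),(168,518)),(.018,.0235)),("far",((215,362),(201,466)),(-.018,-.0235))):
    A=[aty(f(*c),-.2907+o) for c,o in zip(q,off)]
    print(nm,[a.round(4) for a in A],"tilt deg",np.degrees(np.arctan2(A[0][0]-A[1][0],A[0][2]-A[1][2])).round(1))
```

```text
near [array([ 0.5948, -0.2727,  0.1107]), array([ 0.5999, -0.2672,  0.0509])] tilt deg -4.9
near front edge [array([ 0.5883, -0.2727,  0.1097]), array([ 0.5933, -0.2672,  0.0511])] tilt deg -4.9
far [array([ 0.5933, -0.3087,  0.1103]), array([ 0.6011, -0.3142,  0.0465])] tilt deg -7.0
```

Run:
```python
from h import *
p=eyes.get_image("side")
c=cv2.cvtColor(p["color"][120:205,315:355],cv2.COLOR_RGB2BGR); c=cv2.resize(c,None,fx=7,fy=7,interpolation=cv2.INTER_CUBIC)
c=cv2.convertScaleAbs(c,alpha=1.8,beta=20)
def dr(X,col):
    u=proj(p,X); q=(int((u[0]-315+.5)*7),int((u[1]-120+.5)*7)); cv2.circle(c,q,3,col,-1); return q
for z in(.05,.11,.134,.150,.196): print(z,dr((.601 if z<0 else .5915+(.15-z)*.09,-.2907,z),(0,0,255)))
for dy in(-.011,.011): dr((.6028+dy,-.2907+.013,.149),(0,255,0))
cv2.imwrite("pics/z13.png",c)
C=np.load("c.npy");print(np.percentile(C,[5,50,95],axis=0).round(3))
for l in("pliers_joint","pliers_crotch"):
    for d in eyes.pinpoint(p,l)[:3]: print(l,d["conf"],np.array(d["xy"]).round(1),"crop",((d["xy"][0]-314.5)*7,(d["xy"][1]-119.5)*7))
```

```text
0.05 (103, 499)
0.11 (120, 376)
0.134 (127, 325)
0.15 (131, 290)
0.196 (145, 186)
[[ 0.589 -0.31   0.042]
 [ 0.609 -0.265  0.104]
 [ 0.639 -0.246  0.136]]
pliers_joint 0.94 [270.6 254.5] crop (-307.29999999999984, 945.0)
pliers_joint 0.69 [182.3 344.7] crop (-925.3999999999999, 1576.3999999999999)
pliers_joint 0.66 [342.9 345.3] crop (198.79999999999984, 1580.6000000000001)
pliers_crotch 0.67 [335.2 160.8] crop (144.89999999999992, 289.1000000000001)
pliers_crotch 0.67 [259.9 250.5] crop (-382.20000000000016, 917.0)
pliers_crotch 0.56 [338.4 345.8] crop (167.29999999999984, 1584.1000000000001)
```

View pics/z13.png

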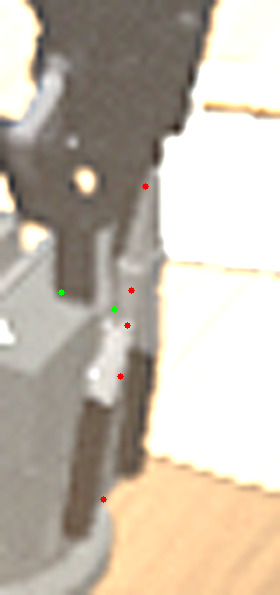

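Emit:
step_arm(steps=[{"offset": [0, 0.15, 0], "delta_rot": [0, 0, 0], "gripper": -1}, {"offset": [0, 0.15, 0], "delta_rot": [0, 0, 0], "gripper": -1}, {"offset": [0, 0.15, 0], "delta_rot": [0, 0, 0], "gripper": -1}, {"offset": [0, 0.15, 0], "delta_rot": [0, 0, 0], "gripper": -1}, {"offset": [0, 0, 0], "delta_rot": [0, 0, 0], "gripper": -1}])

```text
time_s: 13.58
tcp_pos: [0.6088, -0.2908, 0.1563]
ee_rot: [-3.138, -0.0, 1.566]
contact_force: [-2.1, -0.6, 0.1]
width: 0.0244
```

```bash
cat > z.py <<'E'
from h import *
import sys
n=sys.argv[1];p=eyes.get_image("side")
c=cv2.cvtColor(p["color"][120:205,315:355],cv2.COLOR_RGB2BGR); c=cv2.resize(c,None,fx=7,fy=7,interpolation=cv2.INTER_CUBIC)
c=cv2.convertScaleAbs(c,alpha=1.8,beta=20)
cv2.imwrite("pics/z%s.png"%n,c)
s=sensors.read_state();print(s["tcp_pos"].round(4),s["ee_rot"].round(3),s["contact_force"].round(1),s["wrist_torque"].round(2),round(s["width"],4))
E
python3 z.py 14
```

```text
[ 0.6087 -0.2908  0.1563] [-3.138 -0.     1.566] [-2.2 -0.6 -0.6] [-0.05  0.6   0.02] 0.0241
```

View pics/z14.png

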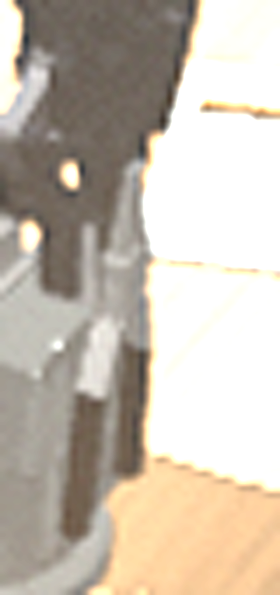

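```bash
cat > tl.py <<'E'
from h import *
def aty(p,xy,y):
    o,d=ray(p,xy);return o+d*(y-o[1])/d[1]
def go(q1,q2,ym=-.2907):
    p=eyes.get_image("side")
    f=lambda x,y:((x+.5)/7-.5+315,(y+.5)/7-.5+120)
    for q,off in((q1,(.018,.0235)),(q2,(-.018,-.0235))):
        A=[aty(p,f(*c),ym+o) for c,o in zip(q,off)]
        print([a.round(4) for a in A],np.degrees(np.arctan2(A[0][0]-A[1][0],A[0][2]-A[1][2])).round(1))
E
python3 - <<'E'
from tl import *
go(((97,400),(75,535)),((140,350),(130,470)))
go(((92,395),(76,530)),((133,350),(127,470)))
E
```

```text
[array([ 0.5952, -0.2727,  0.1101]), array([ 0.6003, -0.2672,  0.0482])] -4.7
[array([ 0.5958, -0.3087,  0.1106]), array([ 0.601 , -0.3142,  0.0484])] -4.7
[array([ 0.5974, -0.2727,  0.1116]), array([ 0.5999, -0.2672,  0.0508])] -2.4
[array([ 0.5988, -0.3087,  0.1095]), array([ 0.6023, -0.3142,  0.0479])] -3.2
```

Emit:
step_arm(steps=[{"offset": [0, 0.15, 0], "delta_rot": [0, 0, 0], "gripper": -1}, {"offset": [0, 0.15, 0], "delta_rot": [0, 0, 0], "gripper": -1}, {"offset": [0, 0.15, 0], "delta_rot": [0, 0, 0], "gripper": -1}, {"offset": [0, 0, 0], "delta_rot": [0, 0, 0], "gripper": -1}, {"offset": [0, 0, 0], "delta_rot": [0, 0, 0], "gripper": -1}])

```text
time_s: 14.15
tcp_pos: [0.6131, -0.291, 0.1562]
ee_rot: [-3.138, 0.0, 1.566]
contact_force: [-2.5, 0.7, 0.2]
width: 0.0242
```

```bash
python3 z.py 15
```

```text
[ 0.613  -0.2909  0.1562] [-3.138 -0.     1.566] [-1.5 -0.2  0. ] [-0.05  0.56  0.01] 0.0239
```

View pics/z15.png

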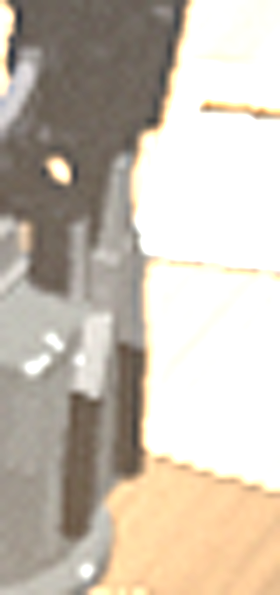

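Run:
```python
from tl import *
go(((86,393),(75,530)),((129,350),(126,470)))
p=eyes.get_image("side")
for X in((.601,-.278,.164),(.601,-.278,.136),(.595,-.278,.150),(.607,-.278,.15),(.602,-.278,.15),(.624,-.278,.15),(.602,-.268,.15),(.601,-.29,.196)):
    u=proj(p,X);print(X,((u[0]-314.5)*7).round(),((u[1]-119.5)*7).round())
```

```text
[array([ 0.5999, -0.2727,  0.1116]), array([ 0.6003, -0.2672,  0.0506])] -0.4
[array([ 0.6005, -0.3087,  0.1089]), array([ 0.6027, -0.3142,  0.0477])] -2.1
(0.601, -0.278, 0.164) 94.0 268.0
(0.601, -0.278, 0.136) 92.0 331.0
(0.595, -0.278, 0.15) 107.0 305.0
(0.607, -0.278, 0.15) 78.0 295.0
(0.602, -0.278, 0.15) 90.0 299.0
(0.624, -0.278, 0.15) 38.0 282.0
(0.602, -0.268, 0.15) 78.0 313.0
(0.601, -0.29, 0.196) 111.0 177.0
```

Emit:
step_arm(steps=[{"offset": [0, 0, 0], "delta_rot": [0, 0, 0], "gripper": -1}, {"offset": [0, -0.3, 0], "delta_rot": [0, 0, 0], "gripper": -1}, {"offset": [0, -0.7, 0], "delta_rot": [0, 0, 0], "gripper": -1}, {"offset": [0, -1, 0], "delta_rot": [0, 0, 0], "gripper": -1}, {"offset": [0, -1, -0.3], "delta_rot": [0, 0, 0], "gripper": -1}], squeeze=45)

```text
time_s: 14.72
tcp_pos: [0.5819, -0.2905, 0.1589]
ee_rot: [-3.137, -0.0, 1.566]
contact_force: [-0.1, 0.1, -1.9]
width: 0.0227
```

```bash
python3 look.py 16
```

```text
14.7667 [ 0.5803 -0.2912  0.1598] [-3.136e+00  1.000e-03  1.565e+00] [ 0.96  0.69 -0.88  1.57  0.57  1.16  1.52] 0.0228 [-1.5 -0.1 -1.4] [0.02 0.13 0.02]
tool axes [[0.005, 1.0, -0.001], [1.0, -0.005, -0.005], [-0.005, -0.001, -1.0]]
```

View pics/s16.png

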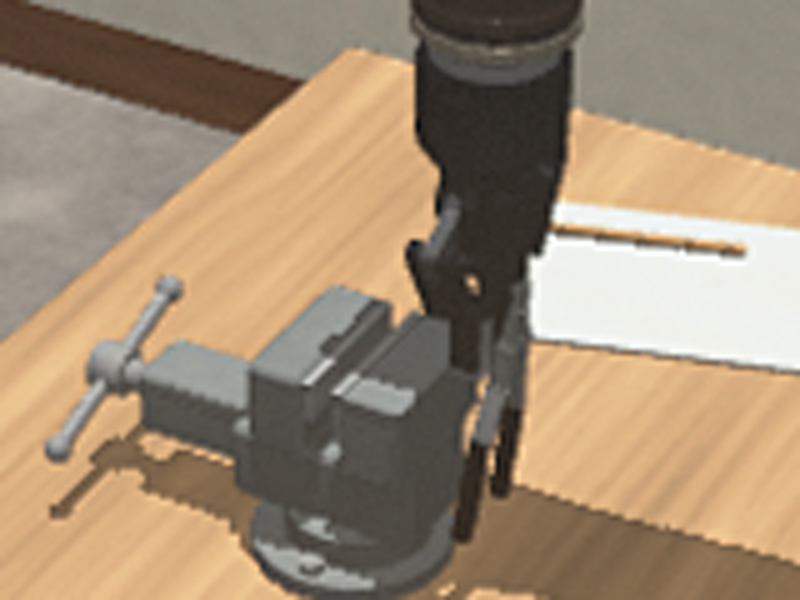

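Run:
```python
from tl import *
p=eyes.get_image("side")
f=lambda x,y:((x+.5)/5-.5+240,(y+.5)/5-.5+90)
for q,off in((((478,443),(464,535)),(.018,.0235)),(((511,410),(500,490)),(-.018,-.0235))):
    A=[aty(p,f(*c),-.2907+o) for c,o in zip(q,off)]
    print([a.round(4) for a in A],np.degrees(np.arctan2(A[0][0]-A[1][0],A[0][2]-A[1][2])).round(1))
save(p,"s17.png",(315,130,360,205),8)
```

```text
[array([ 0.5753, -0.2727,  0.1124]), array([ 0.5788, -0.2672,  0.0544])] -3.5
[array([ 0.5743, -0.3087,  0.1115]), array([ 0.5812, -0.3142,  0.0527])] -6.7
```

View pics/s17.png

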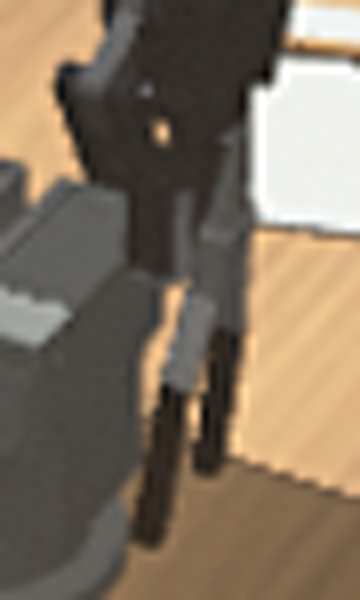

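Emit:
step_arm(steps=[{"offset": [0, 0, 0], "delta_rot": [0.04, 0, 0], "gripper": -1}, {"offset": [0, 0, 0], "delta_rot": [0.04, 0, 0], "gripper": -1}, {"offset": [0, 0, 0], "delta_rot": [0, 0, 0], "gripper": -1}, {"offset": [0, 0, 0], "delta_rot": [0, 0, 0], "gripper": -1}, {"offset": [0, 0, 0], "delta_rot": [0, 0, 0], "gripper": -1}])

```text
time_s: 15.23
tcp_pos: [0.5831, -0.2907, 0.1594]
ee_rot: [-3.059, 0.0, 1.566]
contact_force: [-0.2, -0.1, -1.0]
width: 0.0225
```

Run:
```python
from h import *
p=eyes.get_image("side");save(p,"s18.png",(315,130,360,205),8)
s=sensors.read_state();print(s["tcp_pos"].round(4),s["ee_rot"].round(3),s["contact_force"].round(1),s["wrist_torque"].round(2),round(s["width"],4))
```

```text
[ 0.5829 -0.2909  0.1594] [-3.059  0.     1.566] [ 0.3 -0.4 -1.6] [ 0.04 -0.15 -0.02] 0.0228
```

View pics/s18.png

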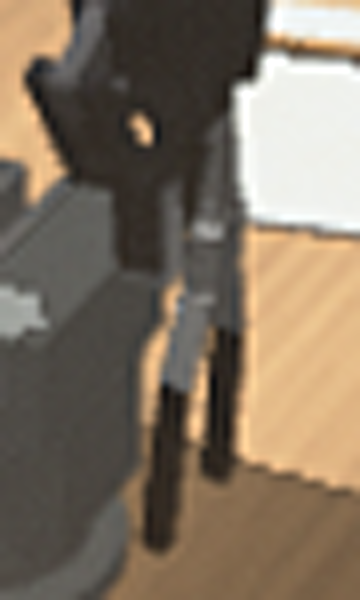

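Run:
```python
from tl import *
p=eyes.get_image("side")
f=lambda x,y:((x+.5)/8-.5+315,(y+.5)/8-.5+130)
for q,off in((((173,388),(157,545)),(.018,.0235)),(((227,332),(217,475)),(-.018,-.0235))):
    A=[aty(p,f(*c),-.2907+o) for c,o in zip(q,off)]
    print([a.round(4) for a in A],np.degrees(np.arctan2(A[0][0]-A[1][0],A[0][2]-A[1][2])).round(1))
# cloud check
C=cloud(p);k=(C[:,0]<.598)&(C[:,0]>.54)&(abs(C[:,1]+.29)<.04)&(C[:,2]>.03)&(C[:,2]<.2)
C=C[k]
for z0 in np.arange(.05,.2,.015):
    s=C[abs(C[:,2]-z0)<.0075]; print(round(z0,3),len(s),np.percentile(s,[5,50,95],axis=0)[:,:2].round(3).tolist() if len(s) else '')
```

```text
[array([ 0.5725, -0.2727,  0.1139]), array([ 0.5734, -0.2672,  0.0528])] -0.9
[array([ 0.5711, -0.3087,  0.1144]), array([ 0.5747, -0.3142,  0.0506])] -3.3
0.05 12 [[0.569, -0.313], [0.573, -0.289], [0.577, -0.263]]
0.065 39 [[0.568, -0.313], [0.571, -0.273], [0.577, -0.264]]
0.08 39 [[0.566, -0.313], [0.57, -0.27], [0.575, -0.264]]
0.095 41 [[0.565, -0.311], [0.57, -0.275], [0.576, -0.265]]
0.11 45 [[0.565, -0.31], [0.569, -0.277], [0.574, -0.265]]
0.125 38 [[0.563, -0.307], [0.569, -0.275], [0.575, -0.27]]
0.14 38 [[0.563, -0.303], [0.566, -0.279], [0.574, -0.273]]
0.155 60 [[0.562, -0.302], [0.569, -0.279], [0.586, -0.267]]
0.17 96 [[0.562, -0.305], [0.575, -0.278], [0.588, -0.265]]
0.185 74 [[0.563, -0.304], [0.578, -0.282], [0.59, -0.266]]
0.2 38 [[0.564, -0.312], [0.576, -0.285], [0.587, -0.253]]
```

Emit:
step_arm(steps=[{"offset": [0, -0.6, -0.8], "delta_rot": [0.01, 0, 0], "gripper": -1}, {"offset": [0, -1.2, -1.6], "delta_rot": [0.01, 0, 0], "gripper": -1}, {"offset": [0, -1.5, -2.4], "delta_rot": [0.01, 0, 0], "gripper": -1}, {"offset": [0, -1.5, -2.4], "delta_rot": [0.01, 0, 0], "gripper": -1}, {"offset": [0, -1.5, -2.4], "delta_rot": [0.01, 0, 0], "gripper": -1}])

```text
time_s: 15.75
tcp_pos: [0.5296, -0.2904, 0.2631]
ee_rot: [-3.007, -0.0, 1.566]
contact_force: [0.2, -0.0, -1.1]
width: 0.0225
```

Emit:
step_arm(steps=[{"offset": [0, -0.8, -2.0], "delta_rot": [0, 0, 0], "gripper": -1}, {"offset": [0.5, 0, -1.5], "delta_rot": [0, 0, 0.05], "gripper": -1}, {"offset": [1, 0, -1], "delta_rot": [0, 0, 0.05], "gripper": -1}, {"offset": [1.5, 0, 0], "delta_rot": [0, 0, 0.05], "gripper": -1}, {"offset": [2, 0, 0], "delta_rot": [0, 0, 0.05], "gripper": -1}])

```text
time_s: 16.17
tcp_pos: [0.5335, -0.2418, 0.308]
ee_rot: [-3.012, 0.028, 1.362]
contact_force: [-0.0, 0.0, -2.3]
width: 0.0225
```

Run:
```python
from h import *
p=eyes.get_image("side");save(p,"s19.png",(240,0,440,150),4)
s=sensors.read_state();print(s["tcp_pos"].round(4),s["ee_rot"].round(3),s["joint_positions"].round(2),s["contact_force"].round(1),s["wrist_torque"].round(2),round(s["width"],4))
```

```text
[ 0.5344 -0.2355  0.3081] [-3.012  0.025  1.365] [ 0.91  0.51 -0.9   1.46  0.4   1.49  1.35] [-0.1  5.5 -2.3] [ 0.38 -0.27 -0.1 ] 0.0227
```

View pics/s19.png

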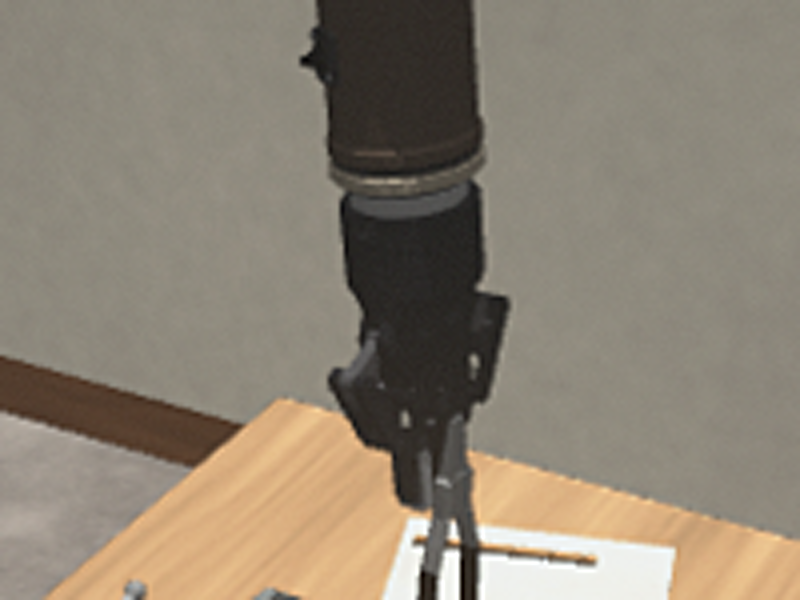

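```bash
cat > plan.py <<'E'
from h import *
def plan(tp,trpy,n):
    s=sensors.read_state();p=s["tcp_pos"];R=Ro.from_euler("xyz",s["ee_rot"]);G=Ro.from_euler("xyz",trpy)
    rv=(R.inv()*G).as_rotvec(); d=rv/n; v=(np.array(tp)-p)/n*100
    print("now",p.round(4),s["ee_rot"].round(3),"n",n,"drot/row",d.round(4))
    for i in range(n):
        print(i,(R.inv().apply(v)).round(2)); R=R*Ro.from_rotvec(d)
E
python3 - <<'E'
from plan import *
plan((.52,.22,.31),(-3.012,0,.302),15)
E
```

```text
now [ 0.5344 -0.2355  0.3081] [-3.012  0.025  1.365] n 15 drot/row [0.0009 0.0107 0.0701]
0 [ 2.95 -0.72  0.01]
1 [ 2.89 -0.92  0.04]
2 [ 2.82 -1.12  0.07]
3 [ 2.74 -1.32  0.1 ]
4 [ 2.64 -1.51  0.13]
5 [ 2.52 -1.69  0.16]
6 [ 2.4  -1.86  0.19]
7 [ 2.26 -2.02  0.21]
8 [ 2.11 -2.18  0.24]
9 [ 1.95 -2.32  0.26]
10 [ 1.78 -2.45  0.28]
11 [ 1.6  -2.57  0.3 ]
12 [ 1.41 -2.67  0.32]
13 [ 1.22 -2.76  0.34]
14 [ 1.02 -2.84  0.35]
```

Emit:
step_arm(steps=[{"offset": [2.9, -0.7, 0], "delta_rot": [0.001, 0.011, 0.07], "gripper": -1}, {"offset": [2.9, -0.9, 0.05], "delta_rot": [0.001, 0.011, 0.07], "gripper": -1}, {"offset": [2.8, -1.1, 0.05], "delta_rot": [0.001, 0.011, 0.07], "gripper": -1}, {"offset": [2.7, -1.3, 0.1], "delta_rot": [0.001, 0.011, 0.07], "gripper": -1}, {"offset": [2.6, -1.5, 0.1], "delta_rot": [0.001, 0.011, 0.07], "gripper": -1}])

```text
time_s: 16.63
tcp_pos: [0.5286, -0.0894, 0.308]
ee_rot: [-3.013, 0.017, 1.011]
contact_force: [0.1, 0.2, -0.8]
width: 0.0224
```

Emit:
step_arm(steps=[{"offset": [2.5, -1.7, 0.15], "delta_rot": [0.001, 0.011, 0.07], "gripper": -1}, {"offset": [2.4, -1.9, 0.2], "delta_rot": [0.001, 0.011, 0.07], "gripper": -1}, {"offset": [2.2, -2.0, 0.2], "delta_rot": [0.001, 0.011, 0.07], "gripper": -1}, {"offset": [2.1, -2.2, 0.25], "delta_rot": [0.001, 0.011, 0.07], "gripper": -1}, {"offset": [1.9, -2.3, 0.25], "delta_rot": [0.001, 0.011, 0.07], "gripper": -1}])

```text
time_s: 17.05
tcp_pos: [0.5222, 0.0617, 0.3091]
ee_rot: [-3.013, 0.008, 0.657]
contact_force: [0.5, -0.2, -1.2]
width: 0.0226
```

Emit:
step_arm(steps=[{"offset": [1.8, -2.4, 0.3], "delta_rot": [0.001, 0.011, 0.07], "gripper": -1}, {"offset": [1.6, -2.6, 0.3], "delta_rot": [0.001, 0.011, 0.07], "gripper": -1}, {"offset": [1.4, -2.4, 0.3], "delta_rot": [0.001, 0.011, 0.07], "gripper": -1}, {"offset": [1.0, -1.6, 0.2], "delta_rot": [0.001, 0.011, 0.07], "gripper": -1}, {"offset": [0.4, -0.8, 0.1], "delta_rot": [0.001, 0.011, 0.07], "gripper": -1}])

```text
time_s: 17.47
tcp_pos: [0.523, 0.1803, 0.3099]
ee_rot: [-3.008, -0.002, 0.306]
contact_force: [-0.4, 0.6, -1.4]
width: 0.0224
```

Run:
```python
from h import *
p=eyes.get_image("side");save(p,"s20.png",(120,130,320,280),4)
q=eyes.get_image("top");save(q,"t20.png",(160,120,320,240),5)
s=sensors.read_state();print(s["tcp_pos"].round(4),s["ee_rot"].round(3),s["joint_positions"].round(2),s["contact_force"].round(1),s["wrist_torque"].round(2),round(s["width"],4))
```

```text
[0.523  0.179  0.3098] [-3.009e+00 -2.000e-03  3.080e-01] [ 0.31  0.35 -0.84  1.64  0.13  1.24 -0.22] [-0.5 -0.7 -0.7] [-0.24 -0.07  0.03] 0.023
```

View pics/s20.png

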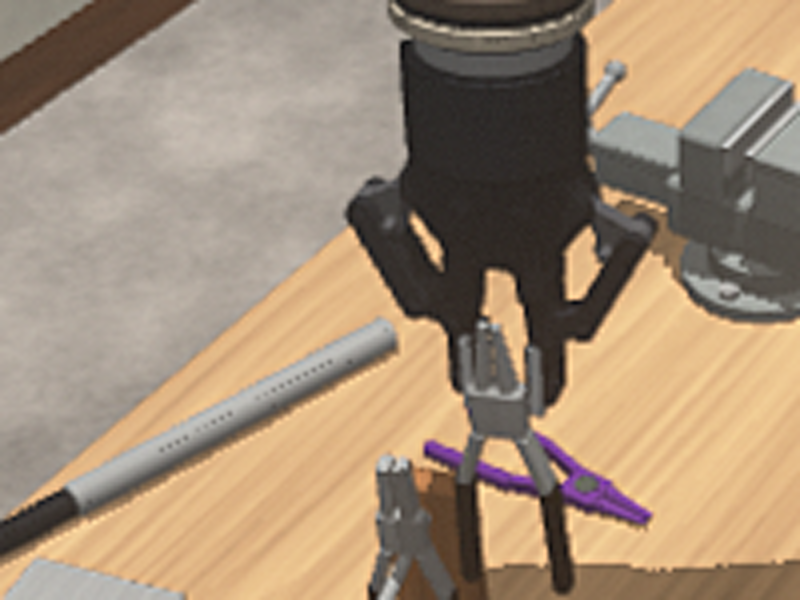

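View pics/t20.png

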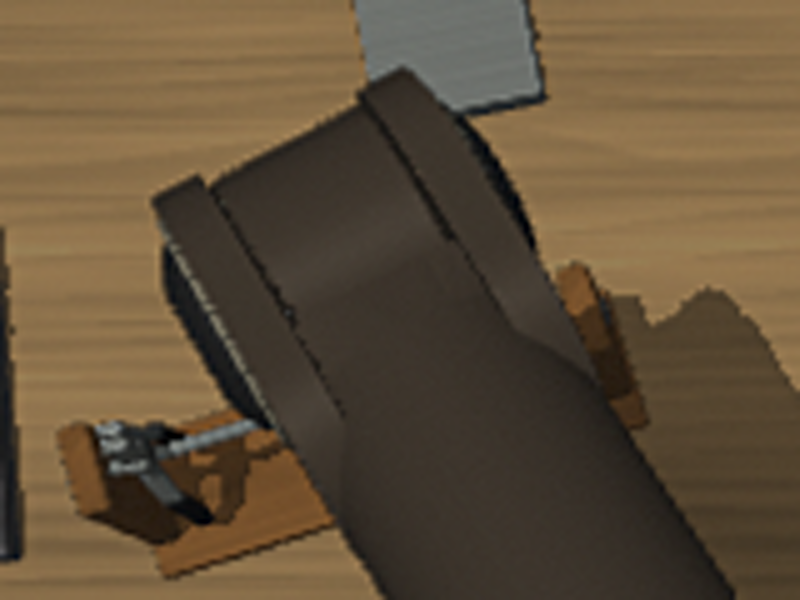

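Run:
```python
from h import *
p=eyes.get_image("side")
for l in("pliers_joint","pliers_crotch"):
    for d in eyes.pinpoint(p,l)[:4]: print(l,round(d["conf"],2),np.array(d["xy"]).round(1),"crop",[(d["xy"][0]-119.5)*4,(d["xy"][1]-129.5)*4],depthpt(p,d["xy"]).round(4))
f=lambda x,y:((x+.5)/4-.5+120,(y+.5)/4-.5+130)
for nm,c in dict(jawtip=(484,325),blocktop=(498,393),joint=(498,410),crotch=(503,435),hl=(470,500),hr=(553,500),hl2=(476,590),hr2=(565,588)).items(): print(nm,depthpt(p,f(*c)).round(4))
C=cloud(p);s=sensors.read_state();T=s["tcp_pos"];k=(np.linalg.norm(C[:,:2]-T[:2],axis=1)<.05)&(C[:,2]>.19)&(C[:,2]<.30)
C=C[k];R=Ro.from_euler("z",.302).as_matrix();L=(C-[T[0],T[1],0])@R
for z0 in np.arange(.2,.3,.015):
    q=L[abs(L[:,2]-z0)<.006]; print(round(z0,3),len(q),"x",np.percentile(q[:,0],[2,50,98]).round(3),"y",np.percentile(q[:,1],[5,25,50,75,95]).round(3))
```

```text
pliers_joint 0.82 [268.6 252.2] crop [596.4000000000001, 490.79999999999995] [ 0.6381 -0.0404  0.0101]
pliers_joint 0.69 [342.8 343.7] crop [893.2, 856.8] [0.3497 0.1195 0.0111]
pliers_joint 0.64 [246.3 231.8] crop [507.20000000000005, 409.20000000000005] [0.5133 0.1965 0.3156]
pliers_crotch 0.78 [337.3 346.3] crop [871.2, 867.2] [0.3582 0.128  0.0064]
pliers_crotch 0.69 [259.3 251.3] crop [559.2, 487.20000000000005] [0.4964 0.1867 0.2683]
pliers_crotch 0.66 [241.  234.1] crop [486.0, 418.4] [0.523  0.1997 0.3084]
jawtip [0.5206 0.1965 0.3597]
blocktop [0.5158 0.1983 0.3249]
joint [0.5169 0.1981 0.3145]
crotch [0.5158 0.1979 0.3001]
hl [0.5344 0.2036 0.2562]
hr [0.4965 0.1917 0.2642]
hl2 [0.6083 0.1204 0.0826]
hr2 [0.4941 0.1917 0.208 ]
0.2 12 x [-0.026  0.019  0.025] y [0.018 0.021 0.022 0.023 0.024]
0.215 54 x [-0.027  0.017  0.025] y [0.016 0.02  0.022 0.023 0.025]
0.23 50 x [-0.026  0.017  0.025] y [0.017 0.021 0.022 0.023 0.024]
0.245 54 x [-0.025 -0.     0.024] y [0.016 0.02  0.022 0.023 0.025]
0.26 58 x [-0.025  0.015  0.024] y [0.018 0.021 0.022 0.024 0.025]
0.275 47 x [-0.021 -0.017  0.021] y [0.013 0.02  0.022 0.023 0.025]
0.29 62 x [-0.017 -0.011  0.016] y [0.015 0.02  0.023 0.024 0.025]
```

Run:
```python
from plan import *
plan((.5948,.2357,.31),(-3.009,0,.302),10)
```

```text
now [0.5241 0.1757 0.3091] [-3.01e+00 -1.00e-03  3.07e-01] n 10 drot/row [ 0.0001 -0.      0.0005]
0 [ 0.85 -0.36  0.04]
1 [ 0.85 -0.36  0.04]
2 [ 0.85 -0.36  0.04]
3 [ 0.85 -0.36  0.04]
4 [ 0.85 -0.36  0.04]
5 [ 0.85 -0.36  0.04]
6 [ 0.85 -0.36  0.04]
7 [ 0.85 -0.36  0.04]
8 [ 0.85 -0.36  0.04]
9 [ 0.85 -0.36  0.04]
```

Emit:
step_arm(steps=[{"offset": [0.5, -0.2, 0.0], "delta_rot": [0, 0, 0.005], "gripper": -1}, {"offset": [1, -0.4, 0.05], "delta_rot": [0, 0, 0], "gripper": -1}, {"offset": [1.1, -0.5, 0.05], "delta_rot": [0, 0, 0], "gripper": -1}, {"offset": [1.1, -0.5, 0.05], "delta_rot": [0, 0, 0], "gripper": -1}, {"offset": [1.1, -0.5, 0.05], "delta_rot": [0, 0, 0], "gripper": -1}])

```text
time_s: 18.13
tcp_pos: [0.5651, 0.2114, 0.3097]
ee_rot: [-3.008, -0.001, 0.299]
contact_force: [-0.4, -0.0, -1.5]
width: 0.0228
```

Emit:
step_arm(steps=[{"offset": [1.1, -0.5, 0.05], "delta_rot": [0, 0, 0], "gripper": -1}, {"offset": [1.1, -0.5, 0.05], "delta_rot": [0, 0, 0], "gripper": -1}, {"offset": [1.0, -0.4, 0.05], "delta_rot": [0, 0, 0], "gripper": -1}, {"offset": [0.5, -0.2, 0.05], "delta_rot": [0, 0, 0], "gripper": -1}, {"offset": [0, 0, 0], "delta_rot": [0, 0, 0], "gripper": -1}])

```text
time_s: 18.55
tcp_pos: [0.5952, 0.2384, 0.3092]
ee_rot: [-3.007, 0.0, 0.301]
contact_force: [-0.9, -0.9, -1.9]
width: 0.0225
```

```bash
cat > rk.py <<'E'
from plan import *
import sys
n=sys.argv[1]
p=eyes.get_image("side");save(p,"s%s.png"%n,(130,170,290,390),3)
s=sensors.read_state();T=s["tcp_pos"]
print(T.round(4),s["ee_rot"].round(3),s["contact_force"].round(1),s["wrist_torque"].round(2),round(s["width"],4))
C=cloud(p);M=np.array([.590,.251,0]);R=Ro.from_euler("z",.302).as_matrix();L=(C-M)@R
print("TCP in rail frame",((T-M)@R).round(4))
zt=T[2]
k=(abs(L[:,0])<.05)&(abs(L[:,1])<.05)&(L[:,2]>zt-.11)&(L[:,2]<zt+.055)
L2=L[k]
for z0 in np.arange(zt-.105,zt-.01,.015):
    q=L2[abs(L2[:,2]-z0)<.006]
    if len(q)>4: print(round(z0,3),len(q),"x",np.percentile(q[:,0],[2,50,98]).round(3),"y",np.percentile(q[:,1],[5,25,50,75,95]).round(3))
k=(abs(L[:,0])<.02)&(abs(L[:,1])<.07)&(L[:,2]>.125)&(L[:,2]<.145);q=L[k];
if len(q)>5: print("rail pts",len(q),"x",np.percentile(q[:,0],[5,50,95]).round(4),"z",np.percentile(q[:,2],[5,50,95]).round(4), "slope",np.polyfit(q[:,1],q[:,0],1).round(4))
E
python3 rk.py 21
python3 - <<'E'
from plan import *
plan((.5948,.2357,.31),(-3.009,0,.302),5)
E
```

```text
[0.5946 0.2379 0.3094] [-3.008  0.     0.3  ] [-0.2 -0.1 -3. ] [-0.22 -0.15 -0.05] 0.0228
TCP in rail frame [ 0.0005 -0.0139  0.3094]
0.204 37 x [-0.026  0.018  0.027] y [-0.003  0.003  0.004  0.005  0.006]
0.219 56 x [-0.025 -0.017  0.026] y [-0.002  0.003  0.004  0.006  0.007]
0.234 57 x [-0.025 -0.017  0.026] y [-0.001  0.003  0.005  0.006  0.007]
0.249 58 x [-0.024 -0.015  0.025] y [-0.001  0.003  0.005  0.006  0.007]
0.264 64 x [-0.023 -0.016  0.024] y [-0.002  0.002  0.005  0.006  0.007]
0.279 58 x [-0.019 -0.013  0.019] y [-0.004  0.002  0.005  0.006  0.008]
0.294 63 x [-0.014 -0.007  0.015] y [-0.003  0.004  0.006  0.007  0.008]
rail pts 238 x [-0.0035 -0.0008  0.0033] z [0.1344 0.1376 0.1405] slope [-0.0057 -0.0005]
now [0.5946 0.2379 0.3094] [-3.008  0.     0.3  ] n 5 drot/row [-0.0002  0.     -0.0003]
0 [-0.01  0.04 -0.02]
1 [-0.01  0.04 -0.02]
2 [-0.01  0.04 -0.02]
3 [-0.01  0.04 -0.02]
4 [-0.01  0.04 -0.02]
```

View pics/s21.png

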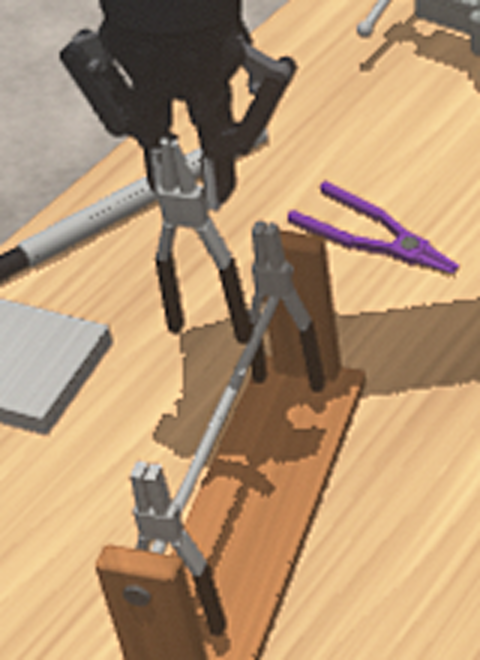

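Emit:
step_arm(steps=[{"offset": [-0.07, 0.1, 0.7], "delta_rot": [0, 0, 0], "gripper": -1}, {"offset": [0, 0.16, 1.2], "delta_rot": [0, 0, 0], "gripper": -1}, {"offset": [0, 0.16, 1.2], "delta_rot": [0, 0, 0], "gripper": -1}, {"offset": [0, 0.16, 1.2], "delta_rot": [0, 0, 0], "gripper": -1}, {"offset": [0, 0.16, 1.2], "delta_rot": [0, 0, 0], "gripper": -1}])

```text
time_s: 19.02
tcp_pos: [0.5933, 0.2368, 0.2527]
ee_rot: [-3.009, 0.0, 0.3]
contact_force: [-0.6, 0.2, -1.9]
width: 0.0227
```

Emit:
step_arm(steps=[{"offset": [0, 0.16, 1.2], "delta_rot": [0, 0, 0], "gripper": -1}, {"offset": [0, 0.16, 1.2], "delta_rot": [0, 0, 0], "gripper": -1}, {"offset": [0, 0.16, 1.2], "delta_rot": [0, 0, 0], "gripper": -1}, {"offset": [0, 0.16, 1.2], "delta_rot": [0, 0, 0], "gripper": -1}, {"offset": [0, 0.1, 0.6], "delta_rot": [0, 0, 0], "gripper": -1}])

```text
time_s: 19.43
tcp_pos: [0.5931, 0.2369, 0.1978]
ee_rot: [-3.009, 0.001, 0.3]
contact_force: [-1.0, -0.7, -1.3]
width: 0.0223
```

```bash
python3 rk.py 22
```

```text
[0.5929 0.2367 0.1972] [-3.009e+00  3.000e-03  3.000e-01] [-1.2 -0.1 -2.6] [-0.27  0.02  0.03] 0.0226
TCP in rail frame [-0.0015 -0.0146  0.1972]
0.092 16 x [-0.029 -0.025  0.025] y [-0.002  0.002  0.003  0.004  0.005]
0.107 38 x [-0.028 -0.023  0.024] y [-0.004  0.002  0.004  0.005  0.005]
0.122 50 x [-0.027 -0.018  0.023] y [-0.002  0.002  0.004  0.005  0.006]
0.137 187 x [-0.026 -0.001  0.02 ] y [-0.044 -0.003  0.005  0.025  0.045]
0.152 49 x [-0.026 -0.02   0.022] y [-0.003  0.001  0.004  0.005  0.007]
0.167 60 x [-0.023 -0.016  0.017] y [-0.004  0.001  0.004  0.005  0.007]
0.182 55 x [-0.018 -0.011  0.013] y [-0.004  0.002  0.004  0.006  0.007]
rail pts 242 x [-0.0039 -0.0003  0.0163] z [0.1317 0.1377 0.141 ] slope [-0.0104  0.0012]
```

View pics/s22.png

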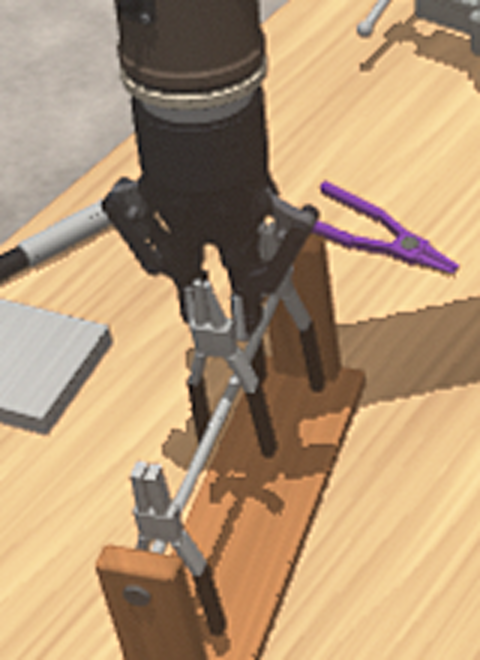

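Emit:
step_arm(steps=[{"offset": [0.17, 0.07, 0.5], "delta_rot": [0, 0, 0], "gripper": -1}, {"offset": [0, 0.13, 1], "delta_rot": [0, 0, 0], "gripper": -1}, {"offset": [0, 0.13, 1], "delta_rot": [0, 0, 0], "gripper": -1}, {"offset": [0, 0.04, 0.3], "delta_rot": [0, 0, 0], "gripper": -1}, {"offset": [0, 0, 0], "delta_rot": [0, 0, 0], "gripper": -1}])

```text
time_s: 19.9
tcp_pos: [0.5948, 0.2374, 0.1704]
ee_rot: [-3.009, 0.001, 0.3]
contact_force: [-0.6, -0.4, -2.2]
width: 0.0227
```

```bash
python3 rk.py 23
```

```text
[0.5951 0.2377 0.1712] [-3.008  0.     0.3  ] [ 0.6  0.5 -1.7] [-0.21 -0.06 -0.03] 0.0226
TCP in rail frame [ 0.0009 -0.0142  0.1712]
0.066 24 x [-0.027 -0.001  0.024] y [0.001 0.003 0.004 0.005 0.006]
0.081 35 x [-0.026 -0.021  0.02 ] y [-0.003  0.     0.004  0.004  0.006]
0.096 26 x [-0.025 -0.022  0.024] y [-0.001  0.001  0.004  0.004  0.006]
0.111 41 x [-0.025 -0.016  0.023] y [-0.002  0.003  0.004  0.005  0.007]
0.126 47 x [-0.024 -0.018  0.023] y [-0.003  0.001  0.004  0.005  0.006]
0.141 143 x [-0.019 -0.001  0.018] y [-0.005  0.003  0.006  0.028  0.044]
0.156 51 x [-0.014 -0.009  0.015] y [-0.004  0.003  0.005  0.006  0.007]
rail pts 205 x [-0.0185 -0.0012  0.0169] z [0.1315 0.1379 0.1423] slope [ 0.0261 -0.0021]
```

Emit:
step_arm(steps=[{"offset": [-0.03, 0.06, 0.5], "delta_rot": [0, 0, 0], "gripper": -1}, {"offset": [0, 0.06, 0.5], "delta_rot": [0, 0, 0], "gripper": -1}, {"offset": [0, 0.05, 0.4], "delta_rot": [0, 0, 0], "gripper": -1}, {"offset": [0, 0.02, 0.2], "delta_rot": [0, 0, 0], "gripper": -1}, {"offset": [0, 0, 0], "delta_rot": [0, 0, 0], "gripper": -1}])

```text
time_s: 20.37
tcp_pos: [0.5947, 0.2378, 0.155]
ee_rot: [-3.009, 0.0, 0.3]
contact_force: [0.5, -0.7, -1.6]
width: 0.0225
```

Emit:
step_arm(steps=[{"offset": [0, 0.01, 0.1], "delta_rot": [0, 0, 0], "gripper": -1}, {"offset": [0, 0.01, 0.1], "delta_rot": [0, 0, 0], "gripper": -1}, {"offset": [0, 0, 0], "delta_rot": [0, 0, 0], "gripper": -1}, {"offset": [0, 0, 0], "delta_rot": [0, 0, 0], "gripper": -1}, {"offset": [0, 0, 0], "delta_rot": [0, 0, 0], "gripper": -1}])

```text
time_s: 20.78
tcp_pos: [0.5951, 0.2381, 0.1538]
ee_rot: [-3.008, -0.001, 0.3]
contact_force: [-0.4, 0.7, -1.7]
width: 0.0224
```

```bash
python3 rk.py 24
python3 - <<'E'
from h import *
p=eyes.get_image("side");save(p,"s24b.png",(180,240,240,320),8)
E
```

```text
[0.5951 0.2381 0.1538] [-3.008e+00 -1.000e-03  3.000e-01] [ 0.7 -0.1 -1. ] [-0.2  -0.09  0.  ] 0.0227
TCP in rail frame [ 0.001  -0.0139  0.1538]
0.049 27 x [-0.026  0.018  0.025] y [-0.002  0.002  0.004  0.005  0.007]
0.064 41 x [-0.026 -0.016  0.026] y [-0.001  0.002  0.004  0.005  0.007]
0.079 29 x [-0.025 -0.019  0.021] y [-0.001  0.002  0.004  0.005  0.007]
0.094 30 x [-0.024 -0.021  0.025] y [-0.003  0.003  0.004  0.006  0.006]
0.109 41 x [-0.023 -0.018  0.023] y [-0.002  0.002  0.004  0.006  0.006]
0.124 41 x [-0.02  -0.014  0.019] y [-0.003  0.     0.004  0.006  0.007]
0.139 137 x [-0.015 -0.001  0.015] y [-0.001  0.006  0.012  0.032  0.047]
rail pts 206 x [-0.0145 -0.0015  0.0139] z [0.1284 0.1374 0.1433] slope [ 0.0411 -0.0023]
```

View pics/s24b.png

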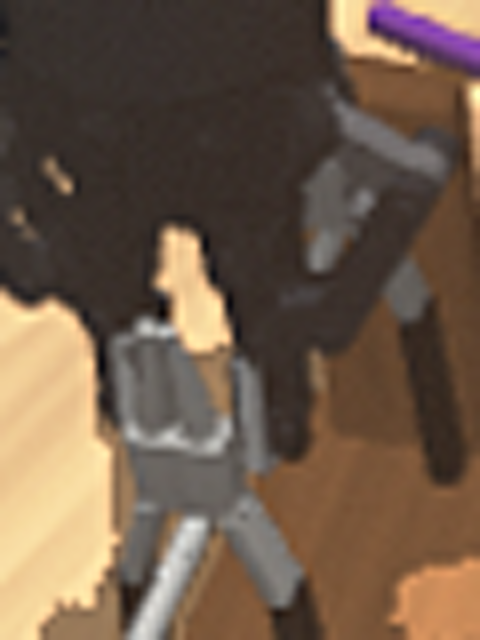

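Emit:
step_arm(steps=[{"offset": [0, 0.01, 0.1], "delta_rot": [0, 0, 0], "gripper": -1}, {"offset": [0, 0.01, 0.1], "delta_rot": [0, 0, 0], "gripper": -1}, {"offset": [0, 0, 0], "delta_rot": [0, 0, 0], "gripper": -1}, {"offset": [0, 0, 0], "delta_rot": [0, 0, 0], "gripper": -1}, {"offset": [0, 0, 0], "delta_rot": [0, 0, 0], "gripper": -1}])

```text
time_s: 21.3
tcp_pos: [0.5952, 0.2381, 0.152]
ee_rot: [-3.009, -0.001, 0.3]
contact_force: [-0.7, -1.1, 2.4]
width: 0.0226
```

Run:
```python
from h import *
F=[]
for i in range(3):
    p=eyes.get_image("side");s=sensors.read_state();F.append(s["contact_force"])
print(s["tcp_pos"],np.mean(F,0).round(2),s["wrist_torque"].round(2))
save(p,"s25b.png",(180,240,240,320),8)
f=lambda x,y:((x+.5)/8-.5+180,(y+.5)/8-.5+240)
for c in((185,455),(185,480),(185,505)): print(depthpt(p,f(*c)).round(4))
```

```text
[0.59515927 0.23809913 0.15189241] [-0.92 -1.75  3.4 ] [-0.27  0.08  0.11]
[0.588  0.2558 0.1636]
[0.5885 0.257  0.1554]
[0.5903 0.2569 0.1452]
```

View pics/s25b.png

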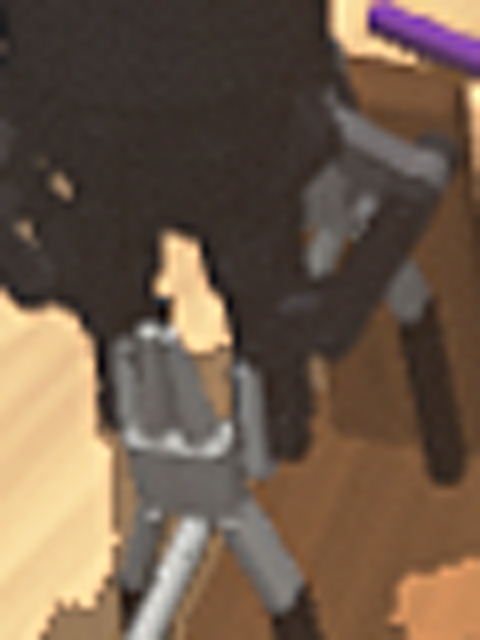

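Emit:
step_arm(steps=[{"offset": [0, 0, 0], "delta_rot": [0, 0, 0], "gripper": -0.4}, {"offset": [0, 0, 0], "delta_rot": [0, 0, 0], "gripper": -0.33}, {"offset": [0, 0, 0], "delta_rot": [0, 0, 0], "gripper": -0.25}, {"offset": [0, 0, 0], "delta_rot": [0, 0, 0], "gripper": -0.1}, {"offset": [0, 0, 0], "delta_rot": [0, 0, 0], "gripper": 0.1}])

```text
time_s: 21.87
tcp_pos: [0.5948, 0.2382, 0.1514]
ee_rot: [-3.008, -0.0, 0.3]
contact_force: [-0.3, -0.9, 0.0]
width: 0.0465
```

```bash
python3 rk.py 26;python3 - <<'E'
from h import *
p=eyes.get_image("side");save(p,"s26b.png",(170,230,250,330),6)
E
```

```text
[0.5949 0.2381 0.1515] [-3.008 -0.     0.3  ] [-0.   0.1  0.3] [-0.15 -0.05  0.06] 0.0472
TCP in rail frame [ 0.0008 -0.0137  0.1515]
0.046 25 x [-0.029  0.015  0.023] y [0.001 0.003 0.004 0.005 0.006]
0.061 43 x [-0.029 -0.02   0.023] y [-0.001  0.002  0.004  0.005  0.007]
0.076 42 x [-0.028 -0.019  0.021] y [-0.001  0.002  0.005  0.006  0.007]
0.091 29 x [-0.026 -0.022  0.023] y [-0.001  0.002  0.005  0.006  0.007]
0.106 39 x [-0.026 -0.018  0.022] y [-0.001  0.003  0.005  0.006  0.007]
0.121 54 x [-0.022 -0.016  0.02 ] y [-0.004  0.     0.005  0.006  0.007]
0.136 175 x [-0.014 -0.001  0.013] y [-0.043 -0.013  0.006  0.026  0.045]
rail pts 258 x [-0.0142 -0.0013  0.0121] z [0.1283 0.1375 0.1429] slope [ 0.0062 -0.0017]
```

View pics/s26b.png

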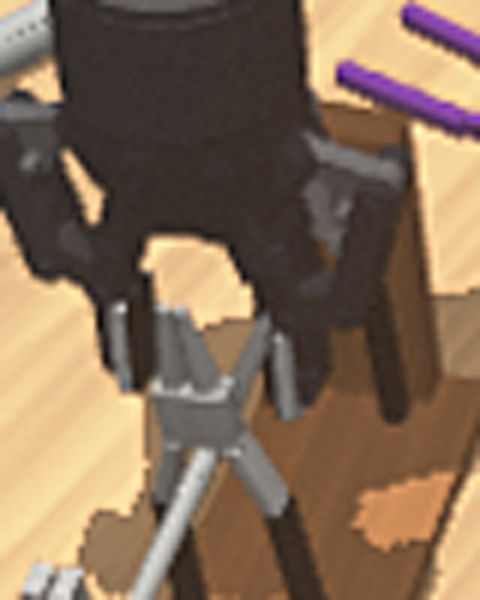

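Emit:
step_arm(steps=[{"offset": [0, 0, 0], "delta_rot": [0, 0, 0], "gripper": 0.4}, {"offset": [0, -0.05, -0.4], "delta_rot": [0, 0, 0], "gripper": 0.4}, {"offset": [0, -0.13, -1], "delta_rot": [0, 0, 0], "gripper": 0.4}, {"offset": [0, -0.26, -2], "delta_rot": [0, 0, 0], "gripper": 0.4}, {"offset": [0, -0.26, -2], "delta_rot": [0, 0, 0], "gripper": 0.4}])

```text
time_s: 22.38
tcp_pos: [0.5947, 0.2378, 0.207]
ee_rot: [-3.008, 0.0, 0.3]
contact_force: [0.9, -0.5, 1.1]
width: 0.0597
```

Emit:
step_arm(steps=[{"offset": [0, -0.3, -2.4], "delta_rot": [0, 0, 0], "gripper": 0.4}, {"offset": [0, -0.3, -2.4], "delta_rot": [0, 0, 0], "gripper": 0.4}, {"offset": [0, -0.3, -2.4], "delta_rot": [0, 0, 0], "gripper": 0.4}, {"offset": [0, -0.3, -2.4], "delta_rot": [0, 0, 0], "gripper": 0.4}, {"offset": [0, -0.2, -1], "delta_rot": [0, 0, 0], "gripper": 0.4}])

```text
time_s: 22.8
tcp_pos: [0.5958, 0.2385, 0.3176]
ee_rot: [-3.008, -0.006, 0.3]
contact_force: [0.4, -0.3, 0.9]
width: 0.0597
```

Emit:
step_arm(steps=[{"offset": [-1.5, 0, -1], "delta_rot": [0, 0, 0], "gripper": 0.4}, {"offset": [-2.5, 0, 0], "delta_rot": [0, 0, 0], "gripper": 0.4}, {"offset": [-2.5, 0, 0], "delta_rot": [0, 0, 0], "gripper": 0.4}, {"offset": [-2, 0, 0], "delta_rot": [0, 0, 0], "gripper": 0.4}, {"offset": [0, 0, 0], "delta_rot": [0, 0, 0], "gripper": 0.4}])

```text
time_s: 23.22
tcp_pos: [0.511, 0.2109, 0.3233]
ee_rot: [-3.01, 0.0, 0.302]
contact_force: [0.5, 0.9, 0.6]
width: 0.0596
```

Run:
```python
from h import *
p=eyes.get_image("side");save(p,"s27.png",(130,200,290,400),3);save(p,"s27f.png")
q=eyes.get_image("top");save(q,"t27.png")
s=sensors.read_state();print(s["time_s"],s["tcp_pos"].round(4),s["contact_force"].round(1),round(s["width"],4))
C=cloud(p);M=np.array([.590,.251,0]);R=Ro.from_euler("z",.302).as_matrix();L=(C-M)@R
L2=L[(abs(L[:,0])<.04)&(abs(L[:,1])<.03)]
for z0 in np.arange(.04,.22,.015):
    a=L2[abs(L2[:,2]-z0)<.006]
    if len(a)>3: print(round(z0,3),len(a),"x",np.percentile(a[:,0],[2,50,98]).round(3),"y",np.percentile(a[:,1],[5,50,95]).round(3))
print("top z",L2[:,2].max())
```

```text
23.3167 [0.5141 0.211  0.3234] [ 0.3 -0.2  0.3] 0.0597
0.055 42 x [-0.03  -0.022  0.023] y [-0.003  0.005  0.007]
0.07 41 x [-0.028 -0.021  0.023] y [-0.002  0.005  0.008]
0.085 38 x [-0.027 -0.022  0.018] y [-0.002  0.004  0.007]
0.1 33 x [-0.026 -0.022  0.024] y [-0.002  0.004  0.007]
0.115 46 x [-0.024 -0.018  0.021] y [-0.004  0.005  0.007]
0.13 55 x [-0.017 -0.011  0.016] y [-0.025  0.005  0.02 ]
0.145 70 x [-0.012 -0.001  0.014] y [-0.     0.006  0.014]
0.16 72 x [-0.011 -0.001  0.015] y [-0.002  0.006  0.008]
0.175 46 x [-0.006  0.002  0.012] y [-0.     0.003  0.006]
0.19 35 x [-0.004  0.002  0.01 ] y [0.    0.003 0.006]
0.205 10 x [0.    0.005 0.008] y [-0.001  0.002  0.004]
top z 0.42556503325432543
```

View pics/s27.png

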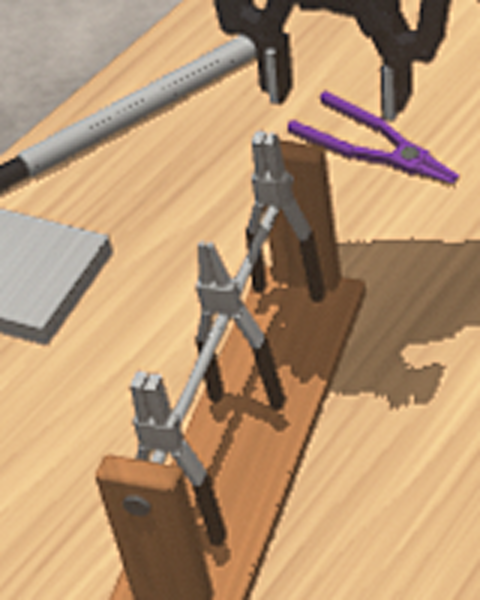

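View pics/t27.png

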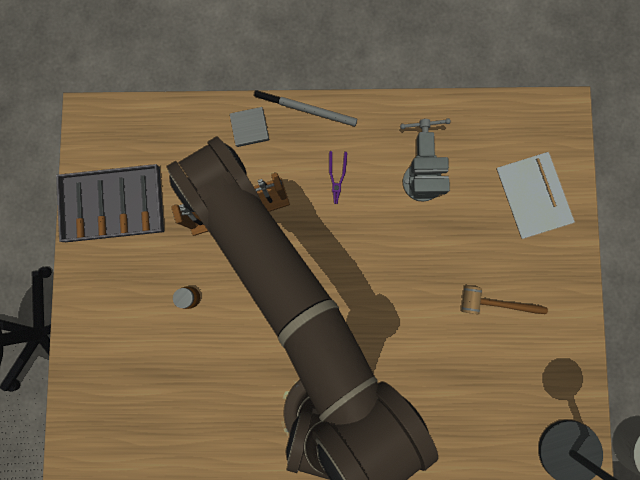

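View pics/s27f.png

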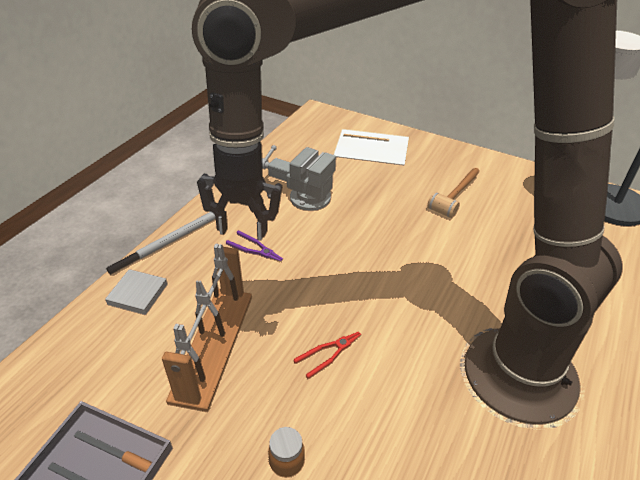

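Emit:
step_arm(steps=[{"offset": [0, 0, 0], "delta_rot": [0, 0, 0], "gripper": 0.4}, {"offset": [0, 0, 0], "delta_rot": [0, 0, 0], "gripper": 0.4}, {"offset": [0, 0, 0], "delta_rot": [0, 0, 0], "gripper": 0.4}, {"offset": [0, 0, 0], "delta_rot": [0, 0, 0], "gripper": 0.4}, {"offset": [0, 0, 0], "delta_rot": [0, 0, 0], "gripper": 0.4}])

```text
time_s: 23.73
tcp_pos: [0.5144, 0.2115, 0.3226]
ee_rot: [-3.008, -0.0, 0.3]
contact_force: [-0.3, 0.0, -0.2]
width: 0.0597
```

Run:
```python
from h import *
p=eyes.get_image("side");o=cv2.imread("pics/s27f.png");n=cv2.cvtColor(p["color"],cv2.COLOR_RGB2BGR)
d=cv2.absdiff(o,n)[230:410,160:260].max(2);print("changed px in rack area",(d>40).sum())
print(arm.close_job())
```

```text
changed px in rack area 121
the job is handed in; nothing more can be done
None
```

The steel, black-handled pliers now hang astride the middle of the rail, one handle on each side, and the job was handed in at about 24 s. I picked them up from above at the joint and turned them so the handles faced the vise. I then pushed the handle ends along its back face until the pliers stood upright there, and hung them and let go.

**Checks that agreed**
- **Upright at the vise:** while pressed flat against the face, the handles measured 0.4° and 2.1° from vertical.
- **On the rail:** the hung pliers stand within a few mm of the middle with the crotch on the rail. They lean about 3° across it.
- **Everything else:** in the last pictures the two hung pairs, mallet, jar and vise look as they were, and the gripper is clear. The highest wrist force I read was about 8 N.

**Checks that were off or uncertain**
- **Slip in the fingers:** during the push the joint ended up 10–16 mm off the pad centre, so only the pad edge held it for the carry.
- **Tilt after backing off:** once the pliers left the vise they measured about 4–5° off upright. I corrected this by tilting the tool.
- **Final still check:** comparing two pictures about half a second apart, 121 pixels around the rack had changed. I had not found out why when I handed in: it could be the arm or its shadow settling, or a slight sway of the pliers.

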